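# Put the sealed coffee bricks away in the vacuum box

### The arm

A 6-joint arm with a two-finger parallel gripper is mounted at the origin on the work surface. World frame = base frame: x ahead of the robot, y to its left, z up, the work surface at z = 0. Lengths are in m, angles in rad, forces in N, time in s.
With the tool pointing down it reaches from about 0.275 to 0.725 m from the base axis. Payload 15.9 kg.
Tool frame: the origin (TCP) lies on the centre line of the jaws, within the pads' length; the fingertips stand 17 mm ahead of it and the grasp point (between the pads) lies 2 mm behind it; z points along the fingers, y is the direction in which the jaws open and shut (so a half turn about z gives the same grasp; the last joint's range is limited). The gripper opens to 85 mm and grips with 20 to 120 N. Pads are 22 mm wide; open, the fingers measure 114 mm over their backs; the gripper's body (76 mm by 85 mm) begins 54 mm behind the grasp point. The pads swing forward as they close: fully open they stand 13 mm farther back than shut.
Start: joints at [-1.105, 0.213, -0.034, 1.323, 0, 1.571], TCP at [0.225, -0.447, 0.225] pointing down, gripper open.
Joint ranges: [-2.98, 2.98], [-0.74, 1.72], [-1.14, 1.35], [-2.1, 2.04], [-1.57, 1.44], [-3.14, 3.14]. Speed limits (rad/s): [1.89, 1.89, 2.39, 2.57, 3.14, 3.14].

### API

Orientations are given as a rotation vector (axis times angle).
In Python, from plant import arm, imaging gives the robot as it stands.
- The arm moves only by the tool servo_tool, never from a script. Its argument "deltas" is a list of rows, each a list of 3 entries, a list of its own where there are three numbers: the shift along the tool's x, y, z in mm, then the turn, a rotation vector about the tool's x, y, z in degrees, then the gripper's target within -1 to 1 (shut at 1, half-way at 0, fully open at -1). A call has 1 to 20 rows; each row shifts and turns the pose as measured when the row begins, along the tool's axes as they then stand; what a row does not reach is not made up. A row lasts 1/12 s, in which the tool goes at most 41.7 mm and 7.16 degrees, less where a joint would pass 70% of its speed; a pose out of reach is approached as far as the arm can. A call is refused whole if a number of a shift passes 41.7 or a number of a turn 7.16, either way. A call with a gripper value outside its range is refused whole. The fingers move at their own pace and stop on an object; the grip force is fixed at half the most. Time passes only in rows, so rows that do not move let the fingers close. It gives the time, the measured TCP pose, the force and the opening at its end, in the units of the state.
- arm.get_obs(): the state, without advancing time (a new reading comes with each control period).
- imaging.get_image(name): name is "scene" or "top" or "wrist"; returns the picture (384x512x3 uint8, blue, green, red); there is no depth.
- imaging.camera_info(name): a dict with "mtx" (3x3 intrinsics, pixels), "dist_coeffs" ([k1, k2, p1, p2, k3] as OpenCV has them; the pictures are not rectified), "extrinsics" (4x4, takes a point from camera to world coordinates). Camera axes: x right, y down, z forward; pixel columns grow to the right and rows downward; lengths in m; the calibration is good to about 2 mm. A picture is of the moment at which its call begins: read the wrist's pose just before it. camera_info takes no time and is no camera call; for the wrist camera it gives the pose at the moment of the call.
- arm.finish_job(): hands the job in, once; it reports no verdict.
The state is a dict: "t": time; "joint_positions": joint angles; "joint_vel": joint speeds; "joint_efforts": joint torques, N m; "tool_pos": TCP position; "tool_rot": TCP orientation; "ft_force": force on the tool from outside, world axes, zero at the start; "ft_torque": the same for the moment, N m; "width": finger opening in m.
Only numpy, scipy, OpenCV 4.12 (cv2) and the standard library are available. Lean on these libraries where they do the work, as an engineer would, in place of code of your own. Each camera call takes 0.05 s, during which the arm holds its last target. There are 200 camera calls.

### The job

The coffee bricks in the bag sealer's catch tray have to go into the grey vacuum storage box: lever its shut lid up with the spreader's blade under the tab (do not touch the lid with the gripper while levering it up), swing the lid right up until it stands upright, and put every brick into the box. Then shut the lid fully and give the pump plunger on it two full strokes, each time right down to its stop and then all the way back up. Finish with the spreader lying blade-flat on its wooden board, near the middle, and leave the jar, bottle and tin alone.

Things in the scene. Friction and masses are not known exactly. Their poses are not given: they have to be found in the camera images.
- box: Fixed grey box, open under its lid, 220 (x) x 230 (y) x 70 mm high, walls and floor 6 mm. Origin: centre of the underside. +x points from the front (tab and ledge) to the hinge. From the front wall (x = -110, closed up to 70 mm) a ledge 70 mm wide sticks out 24 mm; its top is at 58 mm, so the blade slides into the 12 mm gap between ledge and tab, 24 mm deep at most.
- hinge_line (a point): Middle of the lid's hinge axis, in the box frame at (110, 0, 70) mm; the axis runs along the box's y.
- lid: White lid plate 220 x 230 x 6 mm, 0.2 kg. Origin on the hinge axis, at the lid's underside; when shut its axes are those of the box and the plate reaches from x = 0 to -220 mm; a tab 50 mm wide (y) goes on to x = -245 mm over the ledge. The pump's collar (radius 30, 12 mm high) stands at x = -110 on its upper face.
- hinge (a joint): Lid angle: 0 shut, grows as the lid opens, 1.57 upright, up to 1.75 at its stop. A stiff hinge: the lid stays at any angle; moving it takes about 2 to 4 N at the front edge.
- tab (a point): Underside of the lid's tab, 232 mm from the hinge axis, in the middle of the tab.
- plunger (a joint): Pump plunger stroke in m: 0 up, 0.018 at its stop. Sprung back up: 2.6 N at the start, 7.3 N at the stop.
- plunger_top (a point): Centre of the top of the plunger's black cap (radius 21 mm); 48 mm above the lid's underside when up, 110 mm from the hinge axis. With the lid shut it is pressed straight down.
- sealer: Fixed bag sealer with a steel catch tray. Origin: centre of the tray's underside. Tray 236 (x) x 270 (y) mm, floor 4 mm thick, walls 4 mm thick and 22 mm high; the white machine housing, 200 mm high, begins at x = +165 mm and ends at x = +333.
- board: Fixed wooden board 240 (x) x 130 (y) x 12 mm, origin at the centre of its underside; the spreader lies on it.
- spreader: Spreader 180 mm long, 80 g: wooden handle 100 (x) x 28 (y) x 20 mm high, origin at the centre of the handle's underside; a flat steel blade 26 mm wide (y) and 3 mm thick, its mid-plane 10 mm above the underside, runs from the handle's end at x = +50 to its tip at x = +130 mm. Either flat side may be up.
- brick0: Rigid vacuum-packed coffee brick wrapped in foil, 68 (x) x 45 (y) x 50 mm high, about 100 g; origin at the centre of its underside. In the catch tray at first; some may be absent.
- brick1: Rigid vacuum-packed coffee brick wrapped in foil, 68 (x) x 45 (y) x 50 mm high, about 100 g; origin at the centre of its underside. In the catch tray at first; some may be absent.
- brick2: Rigid vacuum-packed coffee brick wrapped in foil, 68 (x) x 45 (y) x 50 mm high, about 100 g; origin at the centre of its underside. In the catch tray at first; some may be absent.
- brick3: Rigid vacuum-packed coffee brick wrapped in foil, 68 (x) x 45 (y) x 50 mm high, about 100 g; origin at the centre of its underside. In the catch tray at first; some may be absent.
- jar: Bystander: glass jar, radius 38, 110 mm high, origin at the centre of its underside.
- bottle: Bystander: amber bottle, radius 30, 190 mm high, origin at the centre of its underside.
- tin: Bystander: tin can, radius 37, 80 mm high, origin at the centre of its underside.
Things that resemble listed ones, but are neither listed nor needed, are in the scene too. Leave any blue look-alike of the brick0 alone.

How it is judged:
By the outcome, as a careful person would: the job done as asked, in the order asked, and still so for the second after the job is handed in, with the robot touching nothing.
Of brick0, brick1, brick2, brick3 only 2 to 4 are there at a start; the rules pass over those that are not, and their reading is None.
At some moment in a run one of brick0, brick1, brick2, brick3, spreader may be knocked a few centimetres aside while the robot is not near it.
It also fails if it takes over 210 s, if anything falls off the work surface, if the arm or the gripper's body presses on something with over 40 N, if the wrist force passes 120 N, or if a joint passes its speed limit or range.

## Working session

There is one attempt and no reset: what is moved stays moved. The work goes in short steps, Python scripts to look and compute and a tool call to move; the robot and the scene stay as the last step left them, time stands still between calls to the robot, and variables do not carry over. Pictures are saved under pics/ and viewed, about 12 in all and at most 16, crops included, and the job is handed in when it is done.

Besides the shell and the picture viewer there is one more tool, called after "Emit:" by a JSON object that holds its "fn" and its "kwargs". servo_tool: Moves the arm, as the interface text tells. Its arguments: {"type":"object","properties":{"deltas":{"type":"array"}},"required":["deltas"]}

```bash
mkdir -p pics; ls; cat > h.py <<'E'
import numpy as np, cv2
from plant import arm, imaging
from scipy.spatial.transform import Rotation as R
def shot(name, fn=None):
    ci=imaging.camera_info(name); im=imaging.get_image(name)
    if fn: cv2.imwrite('pics/'+fn,im)
    return im,ci
def ray(ci,uv):
    K=np.array(ci['mtx']);d=np.array(ci['dist_coeffs']);T=np.array(ci['extrinsics'])
    p=cv2.undistortPoints(np.array(uv,float).reshape(-1,1,2),K,d).reshape(-1,2)
    v=np.c_[p,np.ones(len(p))]@T[:3,:3].T
    return T[:3,3],v
def plane(ci,uv,z):
    o,v=ray(ci,uv); return o+v*((z-o[2])/v[:,2])[:,None]
def proj(ci,P):
    T=np.linalg.inv(np.array(ci['extrinsics']))
    return cv2.projectPoints(np.array(P,float).reshape(-1,1,3),cv2.Rodrigues(T[:3,:3])[0],T[:3,3],np.array(ci['mtx']),np.array(ci['dist_coeffs']))[0].reshape(-1,2)
E
python3 - <<'E'
from h import *
for n in ['scene','top']:
    im,ci=shot(n,n+'0.png'); print(n,np.round(ci['extrinsics'],3).tolist(),np.round(ci['mtx'],0).tolist())
o=arm.get_obs();print(o['t'],o['tool_pos'],o['tool_rot'],o['width'])
ci=imaging.camera_info('wrist');print(np.round(ci['extrinsics'],3).tolist(),np.round(ci['mtx'],0).tolist())
a=cv2.imread('pics/top0.png');b=cv2.resize(a,(800,600),interpolation=cv2.INTER_CUBIC);cv2.imwrite('pics/top0b.png',b)
E
```

```text
pics
scene [[0.024, 0.817, -0.576, 1.073], [1.0, -0.023, 0.009, 0.021], [-0.006, -0.576, -0.817, 0.929], [0.0, 0.0, 0.0, 1.0]] [[360.0, 0.0, 256.0], [0.0, 360.0, 196.0], [0.0, 0.0, 1.0]]
top [[-0.015, -0.98, 0.198, 0.187], [-1.0, 0.014, -0.007, 0.013], [0.004, -0.198, -0.98, 1.689], [0.0, 0.0, 0.0, 1.0]] [[435.0, 0.0, 262.0], [0.0, 435.0, 197.0], [0.0, 0.0, 1.0]]
0.1 [ 0.22442677 -0.44646917  0.22478333] [-3.05587631e+00 -7.24830564e-01  3.87050479e-04] 0.0855624762652496
[[0.449, -0.849, -0.278, 0.296], [-0.893, -0.428, -0.138, -0.41], [-0.002, 0.31, -0.951, 0.374], [0.0, 0.0, 0.0, 1.0]] [[306.0, 0.0, 254.0], [0.0, 306.0, 191.0], [0.0, 0.0, 1.0]]
```

View pics/top0b.png

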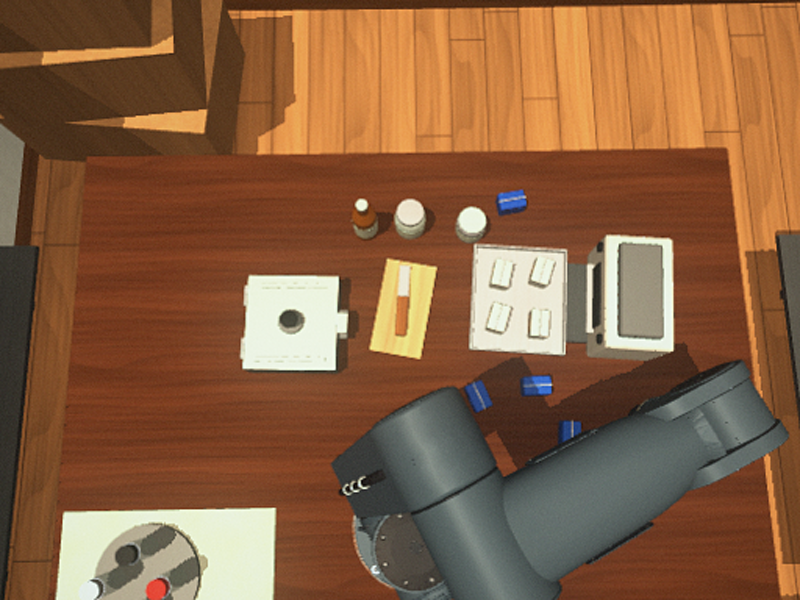

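View pics/scene0.png

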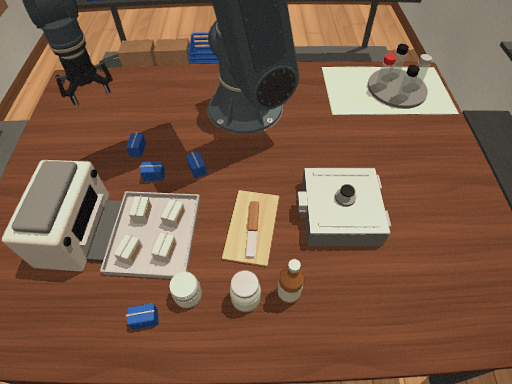

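The top view (800-scale) shows:
- box at (290,322), tab at (343,324)
- board and spreader at (403,305), with the blade towards +x
- tray with four white bricks at (503,272), (542,270), (499,317) and (540,323)

Look-alikes: the blue bricks at (512,201), (478,395), (537,385) and (570,430), which I leave alone. The white tin, jar and bottle at (471,224), (410,217) and (365,220) are bystanders.

```bash
cat > m.py <<'E'
from h import *
im,ci=shot('top','top1.png'); s2,c2=shot('scene','scene1.png')
def blobs(im,ci,mask,z,amin,amax,tag,roi):
    m=np.zeros_like(mask);x0,y0,x1,y1=roi;m[y0:y1,x0:x1]=mask[y0:y1,x0:x1]
    cs,_=cv2.findContours(m,cv2.RETR_EXTERNAL,cv2.CHAIN_APPROX_NONE)
    for c in cs:
        a=cv2.contourArea(c)
        if amin<a<amax:
            P=plane(ci,c.reshape(-1,2),z)
            r=cv2.minAreaRect((P[:,:2]*1000).astype(np.float32))
            print(tag,'px',np.round(c.reshape(-1,2).mean(0)),'a',a,'c',np.round(r[0],1),'size',np.round(r[1],1),'ang',round(r[2],1), 'corners',np.round(cv2.boxPoints(r)).tolist())
hsv=cv2.cvtColor(im,cv2.COLOR_BGR2HSV);H,S,V=cv2.split(hsv)
print('samples lid',hsv[190,170],'brick',hsv[174,322],'tray',hsv[190,330],hsv[215,332],'blade',hsv[180,258],'handle',hsv[200,257],'board',hsv[190,245],'table',hsv[250,200])
white=((S<60)&(V>200)).astype(np.uint8)*255
blobs(im,ci,white,0.076,1500,9e9,'lid',(140,160,235,250))
lo=((S<70)&(V>110)).astype(np.uint8)*255
blobs(im,ci,lo,0.022,2000,9e9,'tray',(295,150,366,232))
blobs(im,ci,white,0.054,80,600,'brick',(305,160,360,224))
bd=(((H>8)&(H<32)&(V>140))|((S<80)&(V>100))).astype(np.uint8)*255
wood=((H>15)&(H<32)&(V>130)&(S>60)).astype(np.uint8)*255
blobs(im,ci,wood,0.012,300,9e9,'board',(232,155,285,235))
hd=((H<14)&(S>120)&(V>100)).astype(np.uint8)*255
blobs(im,ci,hd,0.032,50,9e9,'handle',(245,180,270,222))
bl=((S<70)&(V>120)).astype(np.uint8)*255
blobs(im,ci,bl,0.0235,30,9e9,'blade',(245,160,270,195))
dk=((V<90)).astype(np.uint8)*255
blobs(im,ci,dk,0.118,20,900,'plunger',(170,190,205,222))
E
python3 m.py; python3 - <<'E'
import cv2
a=cv2.imread('pics/top1.png')[140:250,145:385];cv2.imwrite('pics/c1.png',cv2.resize(a,None,fx=3.3,fy=3.3,interpolation=cv2.INTER_CUBIC))
E
```

```text
samples lid [ 41  21 243] brick [ 41  18 242] tray [ 25  25 236] [ 27  24 235] blade [ 26  24 237] handle [ 12 178 200] board [ 24 125 236] table [ 11 163 130]
lid px [188. 206.] a 3492.0 c [484.4 279.9] size [251.3 228. ] ang 88.1 corners [[366.0, 158.0], [594.0, 151.0], [602.0, 402.0], [375.0, 409.0]]
tray px [332. 192.] a 3998.5 c [ 546.5 -272.1] size [240.  273.4] ang 85.4 corners [[401.0, -381.0], [673.0, -403.0], [692.0, -163.0], [420.0, -142.0]]
board px [258. 197.] a 1900.5 c [530.   18.7] size [130.7 241. ] ang 78.7 corners [[399.0, -22.0], [635.0, -69.0], [661.0, 59.0], [425.0, 106.0]]
handle px [257. 202.] a 128.5 c [506.2  22.2] size [26.6 92.5] ang 85.2 corners [[459.0, 13.0], [551.0, 5.0], [553.0, 32.0], [461.0, 39.0]]
blade px [258. 179.] a 97.5 c [596.   16.7] size [23.7 77. ] ang 89.1 corners [[557.0, 5.0], [634.0, 4.0], [635.0, 28.0], [558.0, 29.0]]
plunger px [185. 204.] a 81.0 c [486.  287.3] size [40.5 33.6] ang 89.2 corners [[469.0, 267.0], [502.0, 267.0], [503.0, 307.0], [469.0, 308.0]]
```

View pics/c1.png

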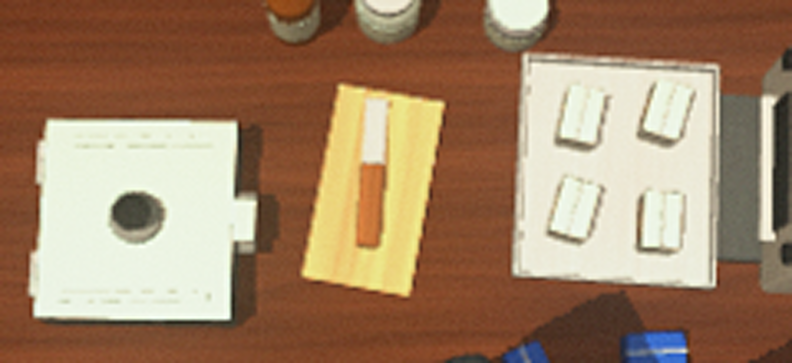

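Crop c1 shows the box lid with its tab at crop (245,217), the blade end at (377,100) and the handle at (370,205). The four white bricks are at (583,115), (667,113), (577,208) and (661,220). The rectangle sizes match the sizes given. I'll move over the spreader for a closer look.

Emit:
{"fn": "servo_tool", "kwargs": {"deltas": [[[22.4,-19.3,-1.2],[0,0,0],-1],[[22.4,-19.3,-1.2],[0,0,0],-1],[[22.4,-19.3,-1.2],[0,0,0],-1],[[22.4,-19.3,-1.2],[0,0,0],-1],[[22.4,-19.3,-1.2],[0,0,0],-1],[[22.4,-19.3,-1.2],[0,0,0],-1],[[22.4,-19.3,-1.2],[0,0,0],-1],[[22.4,-19.3,-1.2],[0,0,0],-1],[[22.4,-19.3,-1.2],[0,0,0],-1],[[22.4,-19.3,-1.2],[0,0,0],-1],[[22.4,-19.3,-1.2],[0,0,0],-1],[[22.4,-19.3,-1.2],[0,0,0],-1],[[22.4,-19.3,-1.2],[0,0,0],-1],[[22.4,-19.3,-1.2],[0,0,0],-1],[[22.4,-19.3,-1.2],[0,0,0],-1],[[22.4,-19.3,-1.2],[0,0,0],-1],[[22.4,-19.3,-1.2],[0,0,0],-1],[[22.4,-19.3,-1.2],[0,0,0],-1],[[22.4,-19.3,-1.2],[0,0,0],-1],[[22.4,-19.3,-1.2],[0,0,0],-1]]}}

```text
t: 1.87
tool_pos: [0.457, 0.1223, 0.2485]
tool_rot: [-3.058, -0.712, 0.001]
ft_force: [1.2, -1.5, 0.4]
width: 0.085
```

Emit:
{"fn": "servo_tool", "kwargs": {"deltas": [[[0,0,0],[0,0,-7],-1],[[0,0,0],[0,0,-7],-1],[[0,0,0],[0,0,-7],-1],[[0,0,0],[0,0,-7],-1],[[0,0,0],[0,0,-7],-1],[[0,0,0],[0,0,-7],-1],[[0,0,0],[0,0,-7],-1],[[0,0,0],[0,0,-7],-1],[[0,0,0],[0,0,-7],-1],[[0,0,0],[0,0,-7],-1],[[0,0,0],[0,0,-7],-1],[[0,0,0],[0,0,-7],-1],[[0,0,0],[0,0,-7],-1],[[0,0,0],[0,0,-7],-1],[[0,0,0],[0,0,-7],-1],[[0,0,0],[0,0,-7],-1],[[0,0,0],[0,0,-7],-1],[[0,0,0],[0,0,-7],-1],[[0,0,0],[0,0,-7],-1],[[0,0,0],[0,0,-7],-1]]}}

```text
t: 3.53
tool_pos: [0.4567, 0.1288, 0.2445]
tool_rot: [-0.291, -3.12, 0.0]
ft_force: [-0.6, 0.6, 0.0]
width: 0.0853
```

```bash
cat >> h.py <<'E'
def pose():
    o=arm.get_obs();Rm=R.from_rotvec(o['tool_rot']).as_matrix()
    return o,np.array(o['tool_pos'])*1000,Rm
def down(yaw):
    x=np.array([np.cos(yaw),np.sin(yaw),0]);z=np.array([0,0,-1.]);return np.c_[x,np.cross(z,x),z]
def todo(p=None,Rt=None,yaw=None):
    """remaining shift (tool axes, mm) and turn (tool axes, deg)"""
    o,q,Rm=pose()
    print('t',round(o['t'],2),'pos',np.round(q,1),'yaw',round(np.degrees(np.arctan2(Rm[1,0],Rm[0,0])),2),'zax',np.round(Rm[:,2],3),'w',round(o['width']*1000,1),'F',np.round(o['ft_force'],1),'q',np.round(o['joint_positions'],2))
    if yaw is not None: Rt=down(np.radians(yaw))
    if p is not None: print(' shift',np.round(Rm.T@(np.array(p)-q),1))
    if Rt is not None: print(' turn',np.round(np.degrees(R.from_matrix(Rm.T@Rt).as_rotvec()),2)); 
    if Rt is not None and p is not None: print(' shift after turn',np.round(Rt.T@(np.array(p)-q),1))
E
python3 - <<'E'
from h import *
todo([450,100,250],yaw=180)
shot('wrist','w1.png')
E
```

```text
t 3.53 pos [456.7 128.8 244.5] yaw 169.32 zax [-0.008  0.001 -1.   ] w 85.3 F [-0.6  0.6  0. ] q [ 0.27  0.17 -0.04  1.37  0.    0.46]
 shift [  1.3 -29.6  -5.5]
 turn [ -0.    -0.47 -10.68]
 shift after turn [  6.7 -28.8  -5.5]
```

View pics/w1.png

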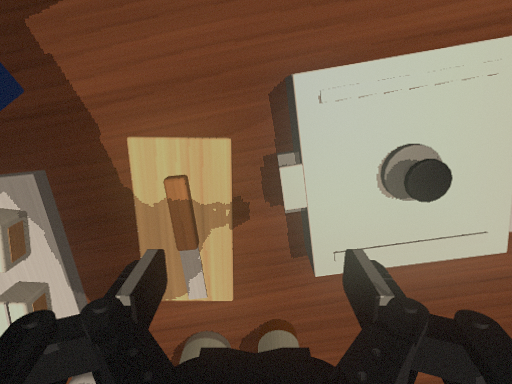

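The wrist view shows the handle at (180,212) and the blade at (195,275) on the board. The tab is at (293,187), the lid corners at (293,75), (317,277) and (508,255), and the plunger cap at (428,180).

```bash
python3 - <<'E'
from h import *
im=cv2.imread('pics/w1.png');ci=imaging.camera_info('wrist')
h,s,v=cv2.split(cv2.cvtColor(im,cv2.COLOR_BGR2HSV))
def rep(mask,roi,z,tag,amin=100):
    x0,y0,x1,y1=roi;m=np.zeros_like(mask,np.uint8);m[y0:y1,x0:x1]=mask[y0:y1,x0:x1]*255
    for c in cv2.findContours(m,cv2.RETR_EXTERNAL,cv2.CHAIN_APPROX_NONE)[0]:
        if cv2.contourArea(c)<amin: continue
        P=plane(ci,c.reshape(-1,2),z)*1000;r=cv2.minAreaRect(P[:,:2].astype(np.float32))
        print(tag,cv2.boundingRect(c),'c',np.round(r[0],1),'size',np.round(r[1],1),'ang',round(r[2],1),np.round(cv2.boxPoints(r)).tolist())
print(im[212,180],im[275,195],im[212,220],im[187,293],im[150,300])
rep((h<14)&(s>140)&(v>70),(155,165,205,255),0.032,'handle')
rep((s<90)&(v>90),(170,245,215,300),0.0235,'blade')
rep((s<60)&(v>190),(275,30,345,300),0.076,'lidpart')
print(np.round(plane(ci,[[293,75],[317,277],[508,255]],.076)*1000,1).tolist())
print('tab',np.round(plane(ci,[[280,167],[286,212],[308,208],[302,163]],.076)*1000,1).tolist())
rep((v<60),(402,155,456,206),0.118,'cap')
rep((h>15)&(h<30)&(v>140)&(s>80),(120,130,240,305),0.012,'board')
E
```

```text
[ 47  76 119] [105 118 132] [ 69 111 147] [165 190 189] [ 81  96 101]
handle (164, 177, 35, 74) c [507.6  26.7] size [30.  97.6] ang 87.1 [[458.0, 14.0], [556.0, 9.0], [557.0, 39.0], [460.0, 44.0]]
blade (179, 247, 28, 53) c [599.   18.4] size [26.6 80.2] ang 85.9 [[558.0, 8.0], [638.0, 2.0], [640.0, 29.0], [560.0, 35.0]]
lidpart (280, 165, 26, 31) c [476.  168.3] size [34.6 23. ] ang 0.2 [[459.0, 180.0], [459.0, 157.0], [493.0, 157.0], [493.0, 180.0]]
lidpart (294, 66, 51, 185) c [466.7 200.1] size [ 48.4 197.9] ang 85.2 [[366.0, 184.0], [563.0, 168.0], [567.0, 216.0], [370.0, 232.0]]
[[369.5, 183.2, 76.0], [597.9, 180.4, 76.0], [605.8, 398.8, 76.0]]
tab [[457.5, 157.2, 76.0], [509.3, 156.1, 76.0], [508.8, 180.8, 76.0], [457.3, 180.8, 76.0]]
cap (404, 159, 48, 42) c [483.3 288.3] size [42.9 38.7] ang 61.9 [[456.0, 278.0], [490.0, 260.0], [510.0, 298.0], [476.0, 316.0]]
board (127, 137, 106, 164) c [530.6  20.7] size [128.6 237.9] ang 79.7 [[402.0, -21.0], [636.0, -64.0], [659.0, 63.0], [425.0, 105.0]]
```

Measurements agree between the two views:
- Spreader: handle centre (508,25), heading about −4°
- Tab: front centre (483,157)
- Hinge: y≈402
- Box +x axis: yaw about 88.5°

Next I align over the handle at its blade end.

Emit:
{"fn": "servo_tool", "kwargs": {"deltas": [[[0,0,0],[0,0,-6.7],-1],[[-11,-12.5,15],[0,0,0],-1],[[-11,-12.5,15],[0,0,0],-1],[[-11,-12.5,15],[0,0,0],-1],[[-11,-12.5,15],[0,0,0],-1],[[-11,-12.5,15],[0,0,0],-1],[[-11,-12.5,15],[0,0,0],-1],[[-11,-12.5,15],[0,0,0],-1],[[-11,-12.5,15],[0,0,0],-1],[[0,0,0],[0,0,0],-1],[[0,0,0],[0,0,0],-1]]}}

```text
t: 4.5
tool_pos: [0.5391, 0.0185, 0.1181]
tool_rot: [-0.148, -3.13, -0.003]
ft_force: [0.6, -0.2, 0.5]
width: 0.085
```

```bash
python3 - <<'E'
from h import *
todo([538,23,31],yaw=176)
im,ci=shot('wrist','w2.png')
h,s,v=cv2.split(cv2.cvtColor(im,cv2.COLOR_BGR2HSV))
print(np.round(proj(ci,[[.508,.025,.032],[.639,.0155,.0235],[.538,.023,.032]])))
E
```

```text
t 4.5 pos [539.1  18.5 118.1] yaw 174.59 zax [-0.008  0.002 -1.   ] w 85.0 F [ 0.6 -0.2  0.5] q [ 0.03  0.34 -0.13  1.1   0.    0.13]
 shift [ 0.9  4.3 87.1]
 turn [ 0.08 -0.46 -1.42]
 shift after turn [ 1.5  4.4 87.1]
[[258. 157.]
 [260. 294.]
 [259. 193.]]
```

View pics/w2.png

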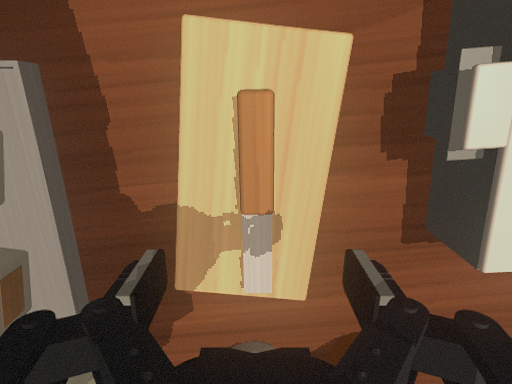

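The view confirms the estimate: the handle runs (238–274, 92–213), the blade tip is at (258,292), and the projected points land on them. Now I descend and grip.

Emit:
{"fn": "servo_tool", "kwargs": {"deltas": [[[1.5,4.4,20],[0,-0.4,-1.4],-1],[[0,0,25],[0,0,0],-1],[[0,0,25],[0,0,0],-1],[[0,0,12],[0,0,0],-1],[[0,0,5],[0,0,0],-1],[[0,0,0],[0,0,0],-1]]}}

```text
t: 5.05
tool_pos: [0.5393, 0.0272, 0.0336]
tool_rot: [0.114, 3.133, 0.004]
ft_force: [-0.6, 0.3, -0.5]
width: 0.0854
```

```bash
python3 -c "
from h import *
todo([538,23,31],yaw=176)"
```

```text
t 5.05 pos [539.3  27.2  33.6] yaw 175.82 zax [ 0.007  0.002 -1.   ] w 85.4 F [-0.6  0.3 -0.5] q [ 0.05  0.4  -0.28  0.88  0.    0.12]
 shift [ 1.  -4.3  2.5]
 turn [ 0.16  0.4  -0.18]
 shift after turn [ 1.  -4.3  2.6]
```

Emit:
{"fn": "servo_tool", "kwargs": {"deltas": [[[0,-4,2.5],[0,0.4,0],-1],[[0,0,0],[0,0,0],-1],[[0,0,0],[0,0,0],0.3],[[0,0,0],[0,0,0],1],[[0,0,0],[0,0,0],1],[[0,0,0],[0,0,0],1],[[0,0,0],[0,0,0],1],[[0,0,0],[0,0,0],1],[[0,0,0],[0,0,0],1],[[0,0,0],[0,0,0],1]]}}

```text
t: 5.88
tool_pos: [0.542, 0.0236, 0.0363]
tool_rot: [0.116, 3.133, 0.006]
ft_force: [0.6, 0.1, -0.3]
width: 0.0002
```

Emit:
{"fn": "servo_tool", "kwargs": {"deltas": [[[0,0,-10],[0,0,0],1],[[0,0,-25],[0,0,0],1],[[0,0,-25],[0,0,0],1],[[0,0,-25],[0,0,0],1],[[0,0,-15],[0,0,0],1],[[0,0,0],[0,0,0],1]]}}

```text
t: 6.38
tool_pos: [0.5395, 0.0232, 0.1428]
tool_rot: [0.116, 3.136, 0.005]
ft_force: [0.9, 0.5, 0.8]
width: 0.0001
```

```bash
python3 -c "
from h import *
todo([538,23,131],yaw=176)
shot('wrist','w3.png')"
```

```text
t 6.38 pos [539.5  23.2 142.8] yaw 175.77 zax [ 0.003  0.003 -1.   ] w 0.1 F [0.9 0.5 0.8] q [ 0.04  0.32 -0.1   1.14  0.    0.12]
 shift [ 1.5 -0.4 11.7]
 turn [ 0.2   0.18 -0.23]
 shift after turn [ 1.5 -0.3 11.8]
```

View pics/w3.png

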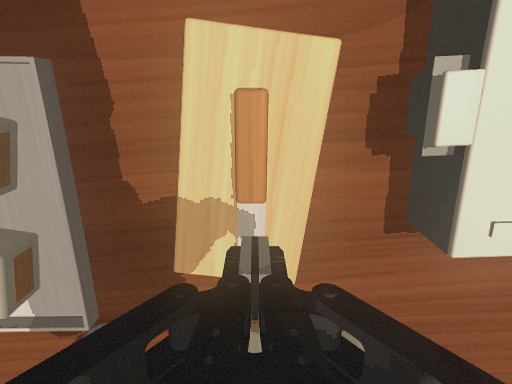

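The gripper shut on nothing (width 0). The handle is still on the board at (236–268, 88–203). I re-measure before trying again.

```bash
cat > spr.py <<'E'
from h import *
def rep(im,ci,roi,z,tag,f,amin=60):
    h,s,v=cv2.split(cv2.cvtColor(im,cv2.COLOR_BGR2HSV));mask=f(h,s,v)
    x0,y0,x1,y1=roi;m=np.zeros(mask.shape,np.uint8);m[y0:y1,x0:x1]=mask[y0:y1,x0:x1]*255
    for c in cv2.findContours(m,cv2.RETR_EXTERNAL,cv2.CHAIN_APPROX_NONE)[0]:
        if cv2.contourArea(c)<amin: continue
        P=plane(ci,c.reshape(-1,2),z)*1000;r=cv2.minAreaRect(P[:,:2].astype(np.float32))
        print(tag,cv2.boundingRect(c),'c',np.round(r[0],1),'size',np.round(r[1],1),'ang',round(r[2],1),np.round(cv2.boxPoints(r)).tolist())
hand=lambda h,s,v:(h<15)&(s>140)&(v>90)
E
python3 - <<'E'
from spr import *
im=cv2.imread('pics/w3.png');ci=imaging.camera_info('wrist')
print(im[120,250],im[195,250],im[120,290])
rep(im,ci,(228,80,276,215),.032,'handle w3',lambda h,s,v:(h<14)&(s>130)&(v>70))
wood=lambda h,s,v:(h>14)&(h<30)&(v>110)&(s>60)
rep(im,ci,(160,10,350,290),.012,'board',wood)
o,q,Rm=pose();T=np.array(ci['extrinsics']);print('cam in tool',np.round(Rm.T@(T[:3,3]*1000-q),1));print(np.round(Rm.T@T[:3,:3],3).tolist())
# where TCP & tips project
tip=q+Rm@np.array([0,0,17]);print('tcp,tip px',proj(ci,[q/1000,tip/1000]).round())
E
```

```text
[ 78 129 189] [ 77 123 181] [131 188 218]
board (241, 236, 11, 24) c [610.8  10.5] size [ 9.8 26.7] ang 81.6 [[597.0, 8.0], [623.0, 4.0], [625.0, 13.0], [598.0, 17.0]]
board (174, 18, 168, 266) c [529.4  18.6] size [128.7 237.1] ang 78.7 [[401.0, -21.0], [633.0, -68.0], [658.0, 59.0], [426.0, 105.0]]
cam in tool [  79.4    0.8 -148.8]
[[0.0, -0.95, -0.311], [1.0, 0.0, 0.001], [-0.001, -0.311, 0.95]]
tcp,tip px [[253. 245.]
 [253. 232.]]
```

```bash
python3 - <<'E'
from spr import *
im=cv2.imread('pics/w3.png');ci=imaging.camera_info('wrist')
h,s,v=cv2.split(cv2.cvtColor(im,cv2.COLOR_BGR2HSV));print([ (h[120,x],s[120,x],v[120,x]) for x in (250,290)])
for z in(.032,.012): print(z,np.round(plane(ci,[[236,90],[267,90],[267,203],[236,203],[240,232],[265,232]],z)*1000).tolist())
for n in('top','scene'):
    t,c=shot(n,n+'2.png')
    print(n,proj(c,[[.508,.025,.032],[.639,.0155,.0235],[.458,.029,.032]]).round())
E
```

```text
[(np.uint8(14), np.uint8(150), np.uint8(189)), (np.uint8(20), np.uint8(102), np.uint8(218))]
0.032 [[459.0, 16.0, 32.0], [461.0, 40.0, 32.0], [557.0, 35.0, 32.0], [555.0, 7.0, 32.0], [583.0, 8.0, 32.0], [585.0, 31.0, 32.0]]
0.012 [[459.0, 15.0, 12.0], [461.0, 41.0, 12.0], [564.0, 35.0, 12.0], [562.0, 5.0, 12.0], [593.0, 6.0, 12.0], [595.0, 31.0, 12.0]]
top [[256. 201.]
 [258. 169.]
 [255. 214.]]
scene [[254. 214.]
 [252. 256.]
 [255. 200.]]
```

The spreader has not moved. The fingers were only a few mm down the rounded handle and rode off the top, because the z target had drifted to 36. I'll reopen and go lower, checking the height before closing.

Emit:
{"fn": "servo_tool", "kwargs": {"deltas": [[[0,0,0],[0,0,0],-0.2],[[0,0,0],[0,0,0],-0.2],[[1,0,25],[0,0,0],-0.2],[[0,0,25],[0,0,0],-0.2],[[0,0,25],[0,0,0],-0.2],[[0,0,20],[0,0,0],-0.2],[[0,0,6],[0,0,0],-0.2],[[0,0,2],[0,0,0],-0.2],[[0,0,0],[0,0,0],-0.2]]}}

```text
t: 7.28
tool_pos: [0.5323, 0.0234, 0.0265]
tool_rot: [-0.116, -3.129, -0.004]
ft_force: [0.7, -0.2, -1.0]
width: 0.0511
```

```bash
python3 -c "
from h import *
todo([538,23,29],yaw=176)"
```

```text
t 7.28 pos [532.3  23.4  26.5] yaw 175.77 zax [-0.01   0.003 -1.   ] w 51.1 F [ 0.7 -0.2 -1. ] q [ 0.04  0.41 -0.29  0.88  0.    0.12]
 shift [-5.7  0.  -2.5]
 turn [ 0.11 -0.58 -0.23]
 shift after turn [-5.7  0.  -2.5]
```

Emit:
{"fn": "servo_tool", "kwargs": {"deltas": [[[-5,0,-1.5],[0,-0.6,0],-0.2],[[0,0,0],[0,0,0],-0.2],[[0,0,0],[0,0,0],0.2],[[0,0,0],[0,0,0],0.4],[[0,0,0],[0,0,0],1],[[0,0,0],[0,0,0],1],[[0,0,0],[0,0,0],1],[[0,0,0],[0,0,0],1]]}}

```text
t: 7.95
tool_pos: [0.5411, 0.0231, 0.0329]
tool_rot: [0.116, 3.131, 0.004]
ft_force: [-0.2, -0.5, -0.1]
width: -0.0003
```

```bash
python3 -c "
from h import *
todo([538,23,29],yaw=176)"
```

```text
t 7.95 pos [541.1  23.1  32.9] yaw 175.77 zax [ 0.008  0.002 -1.   ] w -0.3 F [-0.2 -0.5 -0.1] q [ 0.04  0.4  -0.28  0.88  0.    0.12]
 shift [ 3.1 -0.3  3.9]
 turn [ 0.15  0.47 -0.23]
 shift after turn [ 3.  -0.3  3.9]
```

```bash
python3 - <<'E'
from h import *
a,_=shot('scene','s3.png');b,_=shot('wrist','w4.png');
A=cv2.resize(a[170:280,200:320],(480,440),interpolation=cv2.INTER_CUBIC)
B=cv2.resize(b[100:384,60:450],(320,233)); c=np.zeros((440,800,3),np.uint8);c[:,:480]=A;c[:233,480:]=B;cv2.imwrite('pics/c3.png',c)
E
```

```text
(no output)
```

View pics/c3.png

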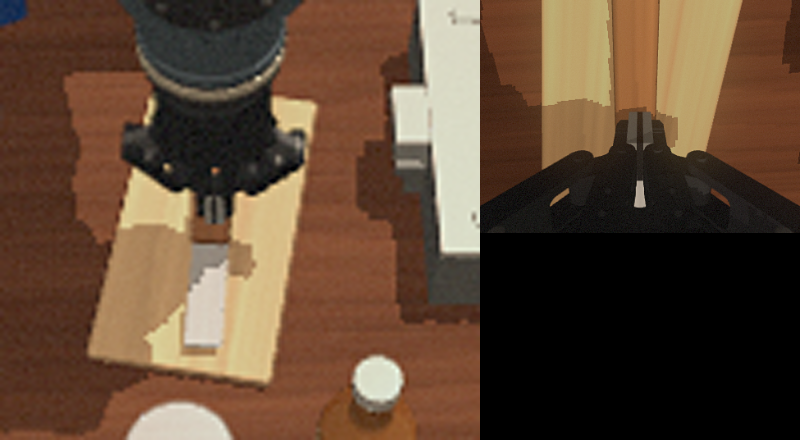

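The crop shows the shut fingertips sitting at about (213,222) on top of the handle, with the handle's blade end visible beyond them. I'll find the tips' height from the pixel.

```bash
python3 - <<'E'
from h import *
ci=imaging.camera_info('scene');o,q,Rm=pose()
for z in (10,16,25,32,40): print(z,proj(ci,[[q[0]/1000,q[1]/1000,z/1000]]).round(1), proj(ci,[[.558,.022,.032],[.558,.022,.022],[.638,.0155,.0235]]).round(1).tolist())
print(o['width'],o['t'],o['ft_force'],o['joint_efforts'])
E
```

```text
10 [[254.  227.8]] [[253.7, 229.1], [253.7, 230.8], [252.0, 255.9]]
16 [[254.  226.8]] [[253.7, 229.1], [253.7, 230.8], [252.0, 255.9]]
25 [[254.  225.2]] [[253.7, 229.1], [253.7, 230.8], [252.0, 255.9]]
32 [[253.9 224. ]] [[253.7, 229.1], [253.7, 230.8], [252.0, 255.9]]
40 [[253.9 222.6]] [[253.7, 229.1], [253.7, 230.8], [252.0, 255.9]]
-0.00035276904155171634 8.05 [-0.036328    0.38902816 -0.36353579] [-4.18378637e-03 -7.97155094e+01  4.27558744e+01 -1.07229436e-01
  8.17587425e-03 -4.36632729e-05]
```

Emit:
{"fn": "servo_tool", "kwargs": {"deltas": [[[0,0,-20],[0,0,0],1],[[0,0,-20],[0,0,0],1],[[0,0,0],[0,0,0],-0.2],[[0,0,0],[0,0,0],-0.2],[[0,0,0],[0,0,0],-0.2],[[0,0,0],[0,0,0],-0.2],[[3,0,15],[0,0,0],-0.2],[[0,0,15],[0,0,0],-0.2],[[0,0,8],[0,0,0],-0.2],[[0,0,0],[0,0,0],-0.2],[[0,0,0],[0,0,0],-0.2],[[0,0,0],[0,0,0],-0.2]]}}

```text
t: 9.05
tool_pos: [0.5351, 0.0232, 0.0309]
tool_rot: [0.116, 3.138, 0.003]
ft_force: [0.7, -0.1, -0.8]
width: 0.0512
```

```bash
python3 -c "
from h import *
todo([538,23,29],yaw=176)"
```

```text
t 9.05 pos [535.1  23.2  30.9] yaw 175.77 zax [ 0.002  0.002 -1.   ] w 51.2 F [ 0.7 -0.1 -0.8] q [ 0.04  0.4  -0.29  0.88  0.    0.12]
 shift [-2.9 -0.   1.9]
 turn [ 0.11  0.1  -0.23]
 shift after turn [-2.9 -0.   1.9]
```

Emit:
{"fn": "servo_tool", "kwargs": {"deltas": [[[0,0,4],[0,0,0],-0.2],[[0,0,0],[0,0,0],-0.2],[[0,0,0],[0,0,0],-0.2]]}}

```text
t: 9.3
tool_pos: [0.536, 0.0233, 0.0278]
tool_rot: [0.116, 3.136, 0.003]
ft_force: [0.6, -0.3, -0.3]
width: 0.0511
```

Emit:
{"fn": "servo_tool", "kwargs": {"deltas": [[[0,0,0],[0,0,0],0.1],[[0,0,0],[0,0,0],0.1]]}}

```text
t: 9.47
tool_pos: [0.5364, 0.0233, 0.0283]
tool_rot: [0.116, 3.135, 0.003]
ft_force: [0.3, -0.5, 0.1]
width: 0.0385
```

Emit:
{"fn": "servo_tool", "kwargs": {"deltas": [[[0,0,0],[0,0,0],0.4]]}}

```text
t: 9.55
tool_pos: [0.5365, 0.0233, 0.0284]
tool_rot: [0.116, 3.135, 0.003]
ft_force: [-0.1, 0.6, 0.5]
width: 0.0275
```

Emit:
{"fn": "servo_tool", "kwargs": {"deltas": [[[0,0,0],[0,0,0],0.4]]}}

```text
t: 9.63
tool_pos: [0.5366, 0.0233, 0.0286]
tool_rot: [0.116, 3.134, 0.003]
ft_force: [0.5, 0.3, -0.6]
width: 0.0258
```

Emit:
{"fn": "servo_tool", "kwargs": {"deltas": [[[0,0,0],[0,0,0],0.5]]}}

```text
t: 9.72
tool_pos: [0.5367, 0.0233, 0.0287]
tool_rot: [0.116, 3.134, 0.003]
ft_force: [-0.5, -1.0, -0.8]
width: 0.0215
```

```bash
python3 - <<'E'
from h import *
b,ci=shot('wrist','w5.png');a,_=shot('scene','s5.png')
c=np.zeros((600,800,3),np.uint8);c[:,:500]=cv2.resize(b[180:300,205:305],(500,600),interpolation=cv2.INTER_CUBIC)
c[:450,500:]=cv2.resize(a[205:250,238:268],(300,450),interpolation=cv2.INTER_CUBIC);cv2.imwrite('pics/c5.png',c)
o,q,Rm=pose();print(q,o['width'])
for d in (0,10,17): print(d,proj(ci,[(q+Rm@np.array([0,y,d]))/1000 for y in(-10.7,10.7)]).round(1).tolist())
E
```

```text
[536.69824015  23.28235874  28.69830228] 0.021569120052065266
0 [[233.0, 245.3], [272.5, 245.2]]
10 [[234.1, 236.9], [271.5, 236.9]]
17 [[234.8, 231.6], [270.8, 231.6]]
```

View pics/c5.png

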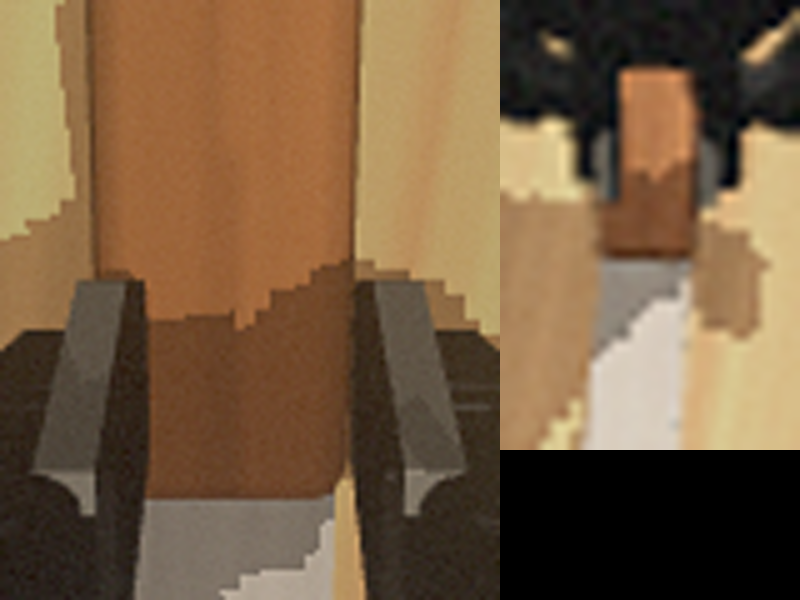

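```bash
python3 - <<'E'
from h import *
ci=imaging.camera_info('wrist');o,q,Rm=pose()
for x in (0,11):
  for d in (-5,0,5,10,17,25): print(x,d,proj(ci,[(q+Rm@np.array([x,y,d]))/1000 for y in(-10.7,10.7)]).round(1).tolist())
o,v=ray(ci,[[224,219]]);print('handle corner edge px(224,236) on z32',plane(ci,[[224,236],[276,236]],.032)*1000)
E
```

```text
0 -5 [[232.3, 249.9], [273.0, 249.9]]
0 0 [[233.0, 245.3], [272.5, 245.3]]
0 5 [[233.5, 241.0], [272.0, 241.0]]
0 10 [[234.1, 237.0], [271.5, 237.0]]
0 17 [[234.8, 231.6], [270.8, 231.6]]
0 25 [[235.6, 226.0], [270.2, 226.0]]
11 -5 [[231.9, 230.8], [273.4, 230.8]]
11 0 [[232.5, 226.7], [272.9, 226.7]]
11 5 [[233.1, 222.9], [272.3, 222.9]]
11 10 [[233.7, 219.2], [271.8, 219.2]]
11 17 [[234.5, 214.5], [271.2, 214.5]]
11 25 [[235.3, 209.4], [270.5, 209.4]]
handle corner edge px(224,236) on z32 [[528.33396643   8.83908685  32.        ]
 [530.38192594  36.00406231  32.        ]]
```

The finger gap (40 px) against the handle's 28 mm (52 px) puts the tips at about handle-top height, so they reach less far ahead than I assumed. I'll open, step down watching the force, then close.

Emit:
{"fn": "servo_tool", "kwargs": {"deltas": [[[0,0,-3],[0,0,0],-0.3],[[0,3,0],[0,0,0],-0.3],[[0,0,0],[0,0,0],-0.3],[[0,0,3],[0,0,0],-0.3],[[0,0,3],[0,0,0],-0.3],[[0,0,0],[0,0,0],-0.3],[[0,0,0],[0,0,0],-0.3]]}}

```text
t: 10.4
tool_pos: [0.5369, 0.0267, 0.0253]
tool_rot: [0.116, 3.134, 0.003]
ft_force: [-0.1, 0.3, -0.0]
width: 0.0556
```

Emit:
{"fn": "servo_tool", "kwargs": {"deltas": [[[0,0,4],[0,0,0],-0.3],[[0,0,0],[0,0,0],-0.3],[[0,0,0],[0,0,0],-0.3]]}}

```text
t: 10.65
tool_pos: [0.5367, 0.0267, 0.0207]
tool_rot: [0.116, 3.135, 0.003]
ft_force: [-0.2, 0.2, -0.2]
width: 0.0553
```

Emit:
{"fn": "servo_tool", "kwargs": {"deltas": [[[0,0,4],[0,0,0],-0.3],[[0,0,0],[0,0,0],-0.3],[[0,0,0],[0,0,0],-0.3]]}}

```text
t: 10.9
tool_pos: [0.5367, 0.0266, 0.0161]
tool_rot: [0.116, 3.135, 0.003]
ft_force: [0.3, -0.4, -0.4]
width: 0.0557
```

Emit:
{"fn": "servo_tool", "kwargs": {"deltas": [[[0,0,0],[0,0,0],0.1],[[0,0,0],[0,0,0],0.1],[[0,0,0],[0,0,0],0.25],[[0,0,0],[0,0,0],0.25]]}}

```text
t: 11.23
tool_pos: [0.5368, 0.0265, 0.0162]
tool_rot: [0.116, 3.135, 0.003]
ft_force: [-0.0, -0.4, 0.7]
width: 0.0317
```

Emit:
{"fn": "servo_tool", "kwargs": {"deltas": [[[0,0,0],[0,0,0],0.45],[[0,0,0],[0,0,0],0.45]]}}

```text
t: 11.4
tool_pos: [0.5371, 0.0265, 0.0168]
tool_rot: [0.116, 3.134, 0.003]
ft_force: [0.1, -0.7, -0.6]
width: 0.0265
```

Emit:
{"fn": "servo_tool", "kwargs": {"deltas": [[[0,0,0],[0,0,0],1],[[0,0,0],[0,0,0],1],[[0,0,0],[0,0,0],1],[[0,0,0],[0,0,0],1]]}}

```text
t: 11.73
tool_pos: [0.537, 0.0266, 0.0167]
tool_rot: [0.116, 3.134, 0.003]
ft_force: [-0.2, 0.7, -0.7]
width: 0.0262
```

```bash
python3 - <<'E'
from h import *
todo()
b,ci=shot('wrist','w6.png');a,_=shot('scene','s6.png')
c=np.zeros((600,800,3),np.uint8);c[:,:400]=cv2.resize(b[150:300,205:305],(400,600),interpolation=cv2.INTER_CUBIC)
c[:,400:]=cv2.resize(a[185:260,230:280],(400,600),interpolation=cv2.INTER_CUBIC);cv2.imwrite('pics/c6.png',c)
E
```

```text
t 11.73 pos [537.   26.6  16.7] yaw 175.77 zax [ 0.005  0.002 -1.   ] w 26.2 F [-0.2  0.7 -0.7] q [ 0.05  0.42 -0.31  0.84  0.    0.12]
```

View pics/c6.png

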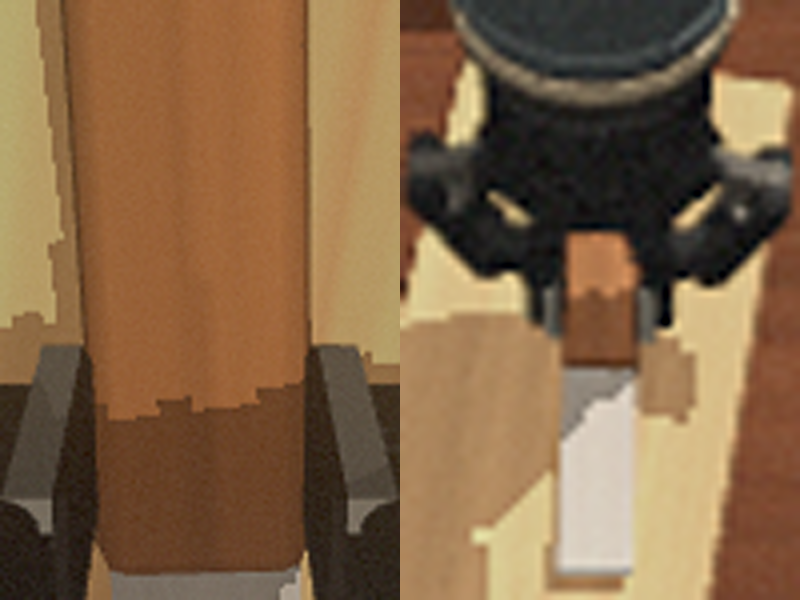

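The handle is gripped now (width 26 mm, pads either side in both views). I lift, move back, and turn the blade towards the box.

Emit:
{"fn": "servo_tool", "kwargs": {"deltas": [[[0,0,-10],[0,0,0],1],[[0,0,-20],[0,0,0],1],[[5,0,-25],[0,0,0],1],[[10,0,-25],[0,0,0],1],[[15,0,-25],[0,0,0],1],[[12,0,-15],[0,0,0],1],[[8,0,0],[0,0,0],1],[[0,0,0],[0,0,0],1],[[0,0,0],[0,0,0],1]]}}

```text
t: 12.58
tool_pos: [0.484, 0.0301, 0.1457]
tool_rot: [0.116, 3.134, 0.003]
ft_force: [0.2, 1.0, -0.1]
width: 0.026
```

Emit:
{"fn": "servo_tool", "kwargs": {"deltas": [[[0,0,0],[0,0,-7],1],[[0,0,0],[0,0,-7],1],[[0,0,0],[0,0,-7],1],[[0,0,0],[0,0,-7],1],[[0,0,0],[0,0,-7],1],[[0,0,0],[0,0,-7],1],[[0,0,0],[0,0,-7],1],[[0,0,0],[0,0,-7],1],[[0,0,0],[0,0,-7],1],[[0,0,0],[0,0,-7],1],[[0,0,0],[0,0,-7],1],[[0,0,0],[0,0,-7],1],[[0,0,0],[0,0,-7],1],[[0,0,0],[0,0,0],1],[[0,0,0],[0,0,0],1]]}}

```text
t: 13.83
tool_pos: [0.4838, 0.029, 0.1294]
tool_rot: [2.193, -2.235, -0.018]
ft_force: [0.3, 0.6, -1.3]
width: 0.0259
```

```bash
python3 - <<'E'
from h import *
todo([480,33,110],yaw=-91.5)
b,cb=shot('top','t7.png');a,ca=shot('scene','s7.png')
c=np.zeros((600,800,3),np.uint8);c[:400]=0
c[:,:400]=cv2.resize(b[150:270,180:260],(400,600),interpolation=cv2.INTER_CUBIC)
c[:400,400:]=cv2.resize(a[150:250,230:330],(400,400),interpolation=cv2.INTER_CUBIC);cv2.imwrite('pics/c7.png',c)
E
```

```text
t 13.83 pos [483.8  29.  129.4] yaw -91.09 zax [-0.016  0.001 -1.   ] w 25.9 F [ 0.3  0.6 -1.3] q [ 0.06  0.24 -0.25  1.1   0.   -1.49]
 shift [-3.9  3.6 19.5]
 turn [0.9  0.01 0.41]
 shift after turn [-3.9  3.9 19.4]
```

View pics/c7.png

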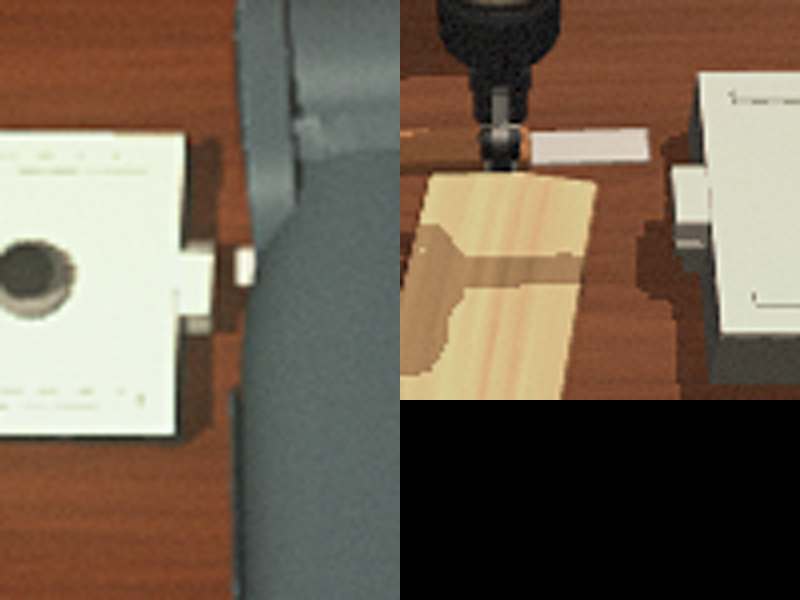

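The spreader is held level, blade towards the tab. The tip is at top crop (234,267) and scene crop (649,147). Next I triangulate the tip.

```bash
cat >> h.py <<'E'
def tri(obs):
    A=np.zeros((3,3));b=np.zeros(3)
    for ci,uv in obs:
        o,v=ray(ci,[uv]);v=v[0]/np.linalg.norm(v[0]);M=np.eye(3)-np.outer(v,v);A+=M;b+=M@o
    return np.linalg.solve(A,b)*1000
E
python3 - <<'E'
from h import *
ct=imaging.camera_info('top');cs=imaging.camera_info('scene')
P=tri([(ct,[226.8,203.4]),(cs,[292.3,186.8])]);print('tip',P.round(1),proj(ct,P/1000),proj(cs,P/1000))
# tab: top px and scene px
T=tri([(ct,[180+212/5,150+283/5]),(cs,[230+275/4,150+195/4])]);print('tab front',T.round(1),proj(ct,T/1000),proj(cs,T/1000))
print(proj(ct,[.483,.157,.076]),proj(cs,[.483,.157,.076]))
E
```

```text
tip [482.  131.5 128.5] [[226.80073792 203.40005001]] [[292.30097514 186.79997962]]
tab front [481.4 153.8  68.6] [[222.09647762 206.57515323]] [[298.35334742 198.75567783]]
[[221.08318987 205.82126082]] [[299.73481629 197.72191656]]
```

Emit:
{"fn": "servo_tool", "kwargs": {"deltas": [[[0,0,10],[0.9,0,0],1],[[0,0,15],[0,0,0],1],[[0,0,15],[0,0,0],1],[[0,0,15],[0,0,0],1],[[0,0,10],[0,0,0],1],[[0,0,3],[0,0,0],1],[[0,0,0],[0,0,0],1],[[0,0,0],[0,0,0],1],[[0,0,0],[0,0,0],1]]}}

```text
t: 14.68
tool_pos: [0.4849, 0.029, 0.0593]
tool_rot: [-2.17, 2.269, -0.002]
ft_force: [0.2, -0.9, -1.0]
width: 0.0262
```

```bash
python3 -c "
from h import *
todo([483,29,58],yaw=-91.3)"
```

```text
t 14.68 pos [484.9  29.   59.3] yaw -92.54 zax [ 0.002  0.    -1.   ] w 26.2 F [ 0.2 -0.9 -1. ] q [ 0.06  0.28 -0.38  0.9   0.   -1.47]
 shift [0.1 1.9 1.3]
 turn [-0.13  0.02 -1.24]
 shift after turn [0.1 1.9 1.3]
```

Emit:
{"fn": "servo_tool", "kwargs": {"deltas": [[[0,2,1.3],[0,0,-1],1],[[0,0,0],[0,0,0],1],[[0,0,0],[0,0,0],1]]}}

```text
t: 14.93
tool_pos: [0.4839, 0.0292, 0.0594]
tool_rot: [-2.19, 2.247, -0.005]
ft_force: [-0.0, 0.8, -0.3]
width: 0.0262
```

```bash
python3 - <<'E'
from h import *
todo([483,29,58],yaw=-91.3)
a,ca=shot('scene','s8.png');b,cb=shot('wrist','w8.png')
c=np.zeros((560,800,3),np.uint8);c[:,:480]=cv2.resize(a[165:235,255:315],(480,560),interpolation=cv2.INTER_CUBIC)
c[:240,480:]=cv2.resize(b,(320,240));c[240:480,480:]=cv2.resize(cv2.imread('pics/s8.png')[150:260,200:347],(320,240));cv2.imwrite('pics/c8.png',c)
for P in ([.483,.157,.070],[.483,.157,.076],[.483,.157,.058],[.483,.131,.0635]): print(P,proj(ca,P).round(1))
E
```

```text
t 14.93 pos [483.9  29.2  59.4] yaw -91.49 zax [ 0.005  0.    -1.   ] w 26.2 F [-0.   0.8 -0.3] q [ 0.06  0.28 -0.39  0.9   0.   -1.48]
 shift [0.2 0.9 1.4]
 turn [-0.27  0.03 -0.19]
 shift after turn [0.2 0.9 1.4]
[0.483, 0.157, 0.07] [[299.5 198.9]]
[0.483, 0.157, 0.076] [[299.7 197.7]]
[0.483, 0.157, 0.058] [[299.2 201.2]]
[0.483, 0.131, 0.0635] [[290.4 200.4]]
```

View pics/c8.png

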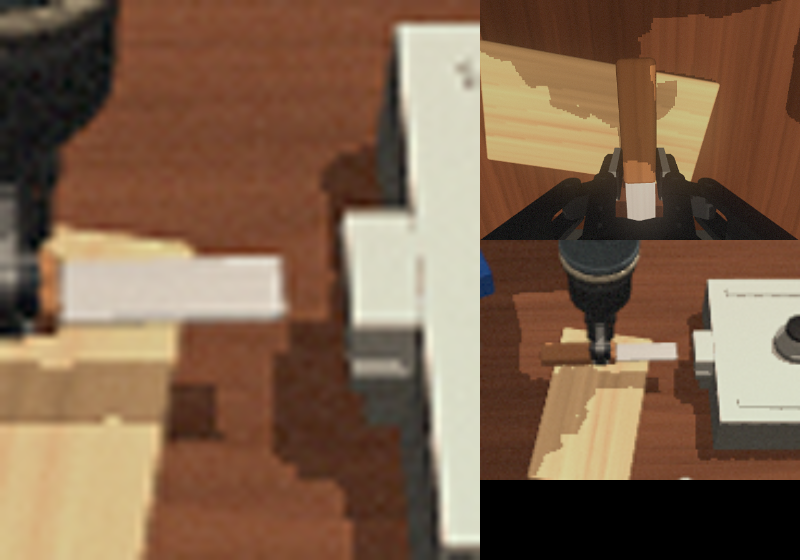

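The tip sits at the height of the gap and in line with the tab, at scene (290.4,200.9) against the tab front at (298.1,198.5). Now I insert it about 17 mm.

Emit:
{"fn": "servo_tool", "kwargs": {"deltas": [[[-8,0,0],[0,0,0],1],[[-8,0,0],[0,0,0],1],[[-8,0,0],[0,0,0],1],[[0,0,0],[0,0,0],1],[[0,0,0],[0,0,0],1]]}}

```text
t: 15.45
tool_pos: [0.4847, 0.0563, 0.0597]
tool_rot: [-2.189, 2.247, -0.005]
ft_force: [0.3, -1.4, -1.0]
width: 0.0261
```

Emit:
{"fn": "servo_tool", "kwargs": {"deltas": [[[-5,0,0],[0,0,0],1],[[-5,0,0],[0,0,0],1],[[0,0,0],[0,0,0],1],[[0,0,0],[0,0,0],1]]}}

```text
t: 15.78
tool_pos: [0.4849, 0.0677, 0.0596]
tool_rot: [-2.19, 2.247, -0.005]
ft_force: [0.4, -1.4, -1.8]
width: 0.0263
```

```bash
python3 -c "
from h import *
todo([483,70,59],yaw=-91.3)"
```

```text
t 15.78 pos [484.9  67.7  59.6] yaw -91.46 zax [ 0.005  0.001 -1.   ] w 26.3 F [ 0.4 -1.4 -1.8] q [ 0.14  0.28 -0.38  0.9  -0.   -1.41]
 shift [-2.2  2.   0.6]
 turn [-0.29  0.05 -0.16]
 shift after turn [-2.3  2.   0.6]
```

Inserted with almost no force. I lever the tab up along the hinge arc.

Emit:
{"fn": "servo_tool", "kwargs": {"deltas": [[[0,0,-5],[0,0,0],1],[[0,0,-8],[0,0,0],1],[[-1,0,-8],[0,0,0],1],[[-3,0,-8],[0,0,0],1],[[-3,0,-8],[0,0,0],1],[[0,0,0],[0,0,0],1]]}}

```text
t: 16.28
tool_pos: [0.4844, 0.0742, 0.1006]
tool_rot: [-2.19, 2.249, -0.005]
ft_force: [0.1, -0.0, -2.5]
width: 0.0263
```

```bash
python3 - <<'E'
from h import *
todo([485,81,140],yaw=-91.3)
a,ca=shot('scene','s9.png');b,cb=shot('top','t9.png')
c=np.zeros((480,800,3),np.uint8);c[:,:480]=cv2.resize(a[140:260,250:370][:,:],(480,480),interpolation=cv2.INTER_CUBIC)
c[:320,480:]=cv2.resize(b[150:260,150:260],(320,320),interpolation=cv2.INTER_CUBIC);cv2.imwrite('pics/c9.png',c)
E
```

```text
t 16.28 pos [484.4  74.2 100.6] yaw -91.53 zax [ 0.004 -0.001 -1.   ] w 26.3 F [ 0.1 -0.  -2.5] q [ 0.15  0.25 -0.31  1.01 -0.   -1.39]
 shift [ -6.8  -0.6 -39.4]
 turn [-0.23 -0.03 -0.23]
 shift after turn [ -6.8  -0.4 -39.4]
```

View pics/c9.png

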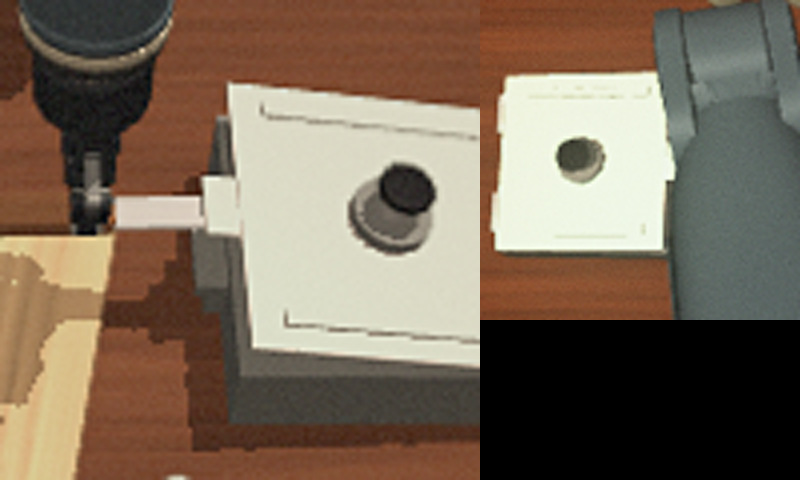

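The lid is rising on the blade (tab at crop (220,205), about 9°). Continuing the arc.

Emit:
{"fn": "servo_tool", "kwargs": {"deltas": [[[-2,0,-9],[0,0,0],1],[[-2.5,0,-9],[0,0,0],1],[[-3,0,-9],[0,0,0],1],[[-3,0,-9],[0,0,0],1],[[-4,0,-9],[0,0,0],1],[[-4.5,0,-9],[0,0,0],1],[[-5,0,-9],[0,0,0],1],[[-5,0,-8],[0,0,0],1],[[0,0,0],[0,0,0],1]]}}

```text
t: 17.13
tool_pos: [0.4841, 0.1052, 0.1783]
tool_rot: [-2.19, 2.251, -0.005]
ft_force: [-0.2, -0.9, -2.7]
width: 0.0265
```

```bash
python3 -c "
from h import *
todo([485,126,211],yaw=-91.3)"
```

```text
t 17.13 pos [484.1 105.2 178.3] yaw -91.57 zax [ 0.003 -0.002 -1.   ] w 26.5 F [-0.2 -0.9 -2.7] q [ 0.22  0.21 -0.15  1.2  -0.   -1.33]
 shift [-20.8  -0.4 -32.8]
 turn [-0.17 -0.1  -0.27]
 shift after turn [-20.8  -0.4 -32.7]
```

Emit:
{"fn": "servo_tool", "kwargs": {"deltas": [[[-7.5,0,-9],[0,0,0],1],[[-7.5,0,-9],[0,0,0],1],[[-7.5,0,-9],[0,0,0],1],[[-9,0,-9],[0,0,0],1],[[-9,0,-9],[0,0,0],1],[[-9,0,-8],[0,0,0],1],[[-10.5,0,-7],[0,0,0],1],[[-10.5,0,-7],[0,0,0],1],[[-10.5,0,-7],[0,0,0],1],[[0,0,0],[0,0,0],1]]}}

```text
t: 17.97
tool_pos: [0.4858, 0.1912, 0.258]
tool_rot: [-2.19, 2.251, -0.007]
ft_force: [-0.0, 0.2, -1.5]
width: 0.0263
```

```bash
python3 - <<'E'
from h import *
todo([485,220,255],yaw=-91.3)
o,q,_=pose();print('theta est',np.degrees(np.arctan2(q[2]-63.4,300-q[1])),np.hypot(q[2]-63.4,300-q[1]))
E
```

```text
t 17.97 pos [485.8 191.2 258. ] yaw -91.59 zax [ 0.004 -0.002 -1.   ] w 26.3 F [-0.   0.2 -1.5] q [ 0.38  0.25  0.1   1.42 -0.   -1.17]
 shift [-28.7   1.6   2.9]
 turn [-0.22 -0.13 -0.29]
 shift after turn [-28.8   1.5   3. ]
theta est 60.795647315958234 222.93772189674414
```

Emit:
{"fn": "servo_tool", "kwargs": {"deltas": [[[-10,0,0],[0,0,0],1],[[-11,0,0],[0,0,0],1],[[-11,0,0],[0,0,0],1],[[-11,0,0],[0,0,0],1],[[-11,0,0],[0,0,0],1],[[-11,0,0],[0,0,0],1],[[-11,0,0],[0,0,0],1],[[-10,0,0],[0,0,0],1],[[-6,0,0],[0,0,0],1],[[0,0,0],[0,0,0],1],[[0,0,0],[0,0,0],1]]}}

```text
t: 18.88
tool_pos: [0.488, 0.2924, 0.2562]
tool_rot: [2.191, -2.25, 0.006]
ft_force: [0.3, -1.9, -1.0]
width: 0.0261
```

```bash
python3 - <<'E'
from h import *
todo([485,300,258],yaw=-91.3)
a,ca=shot('scene','s10.png');b,cb=shot('top','t10.png')
c=np.zeros((600,800,3),np.uint8);c[:520,:400]=cv2.resize(a[130:260,280:380],(400,520),interpolation=cv2.INTER_CUBIC)
c[:480,400:]=cv2.resize(b[140:260,120:220],(400,480),interpolation=cv2.INTER_CUBIC);cv2.imwrite('pics/c10.png',c)
hx=np.array([.4865,.400,.07]);
for th in (75,80,85,90,95):
  t=np.radians(th);u=np.array([.028,1,0])
  pts=[hx+ -u*.22*np.cos(t)+np.array([0,0,.22*np.sin(t)])+np.array([s*.115,-.0032*s/ .115*.115,0]) for s in(-1,1)]
  print(th,((proj(cb,pts)-[120,140])*4+[400,0]).round().tolist(),((proj(ca,pts)-[280,130])*4).round().tolist())
E
```

```text
t 18.88 pos [488.  292.4 256.2] yaw -91.51 zax [ 0.002 -0.003 -1.   ] w 26.1 F [ 0.3 -1.9 -1. ] q [ 0.54  0.36  0.24  1.45 -0.   -1.  ]
 shift [-7.5  3.2 -1.8]
 turn [-0.13 -0.19 -0.21]
 shift after turn [-7.5  3.1 -1.8]
75 [[548.0, 358.0], [564.0, 85.0]] [[377.0, -56.0], [454.0, 224.0]]
80 [[523.0, 357.0], [541.0, 83.0]] [[407.0, -60.0], [489.0, 220.0]]
85 [[499.0, 357.0], [517.0, 82.0]] [[436.0, -63.0], [523.0, 217.0]]
90 [[475.0, 356.0], [494.0, 81.0]] [[465.0, -63.0], [557.0, 216.0]]
95 [[451.0, 356.0], [471.0, 81.0]] [[493.0, -62.0], [589.0, 217.0]]
```

View pics/c10.png

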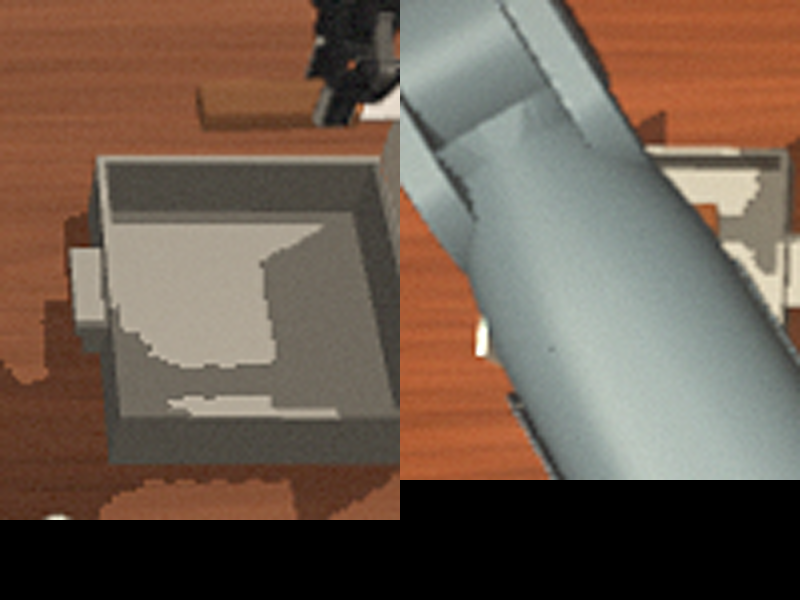

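In the top view the lid's upper edge is at crop (488,340), about 87°. I push a little further, then retreat and turn back to the board.

Emit:
{"fn": "servo_tool", "kwargs": {"deltas": [[[-5,0,0],[0,0,0],1],[[-5,0,0],[0,0,0],1],[[0,0,0],[0,0,0],1],[[20,0,0],[0,0,0],1],[[30,0,0],[0,0,0],1],[[30,0,0],[0,0,0],1],[[30,0,0],[0,0,0],1],[[30,0,0],[0,0,0],1],[[30,0,0],[0,0,0],1],[[30,0,0],[0,0,0],1],[[25,0,0],[0,0,0],1],[[15,0,0],[0,0,0],1],[[0,0,0],[0,0,0],1],[[0,0,0],[0,0,0],1]]}}

```text
t: 20.15
tool_pos: [0.481, 0.0533, 0.257]
tool_rot: [-2.189, 2.249, -0.005]
ft_force: [0.6, 0.4, -1.1]
width: 0.0262
```

Emit:
{"fn": "servo_tool", "kwargs": {"deltas": [[[0,0,0],[0,0,6.7],1],[[0,0,0],[0,0,6.7],1],[[0,0,0],[0,0,6.7],1],[[0,0,0],[0,0,6.7],1],[[0,0,0],[0,0,6.7],1],[[0,0,0],[0,0,6.7],1],[[0,0,0],[0,0,6.7],1],[[0,0,0],[0,0,6.7],1],[[0,0,0],[0,0,6.7],1],[[0,0,0],[0,0,6.7],1],[[0,0,0],[0,0,6.7],1],[[0,0,0],[0,0,6.7],1],[[0,0,0],[0,0,6.7],1],[[0,0,0],[0,0,0],1],[[0,0,0],[0,0,0],1]]}}

```text
t: 21.4
tool_pos: [0.4827, 0.067, 0.2573]
tool_rot: [0.056, 3.135, 0.007]
ft_force: [0.3, -0.4, -0.9]
width: 0.0264
```

```bash
python3 - <<'E'
from h import *
todo([543,25,60],yaw=175.8)
a,ca=shot('scene','s11.png');b,cb=shot('top','t11.png')
E
```

```text
t 21.4 pos [482.7  67.  257.3] yaw 177.94 zax [ 0.007  0.004 -1.   ] w 26.4 F [ 0.3 -0.4 -0.9] q [0.14 0.18 0.   1.39 0.   0.17]
 shift [-60.5 -40.8 197.5]
 turn [0.28 0.36 2.14]
 shift after turn [-63.2 -37.5 197.3]
```

Emit:
{"fn": "servo_tool", "kwargs": {"deltas": [[[0,0,0],[0.3,0.3,2.1],1],[[-7,-4,20],[0,0,0],1],[[-7,-4,20],[0,0,0],1],[[-7,-4,20],[0,0,0],1],[[-7,-4,20],[0,0,0],1],[[-7,-4,20],[0,0,0],1],[[-7,-4,20],[0,0,0],1],[[-7,-4,20],[0,0,0],1],[[-6,-4,20],[0,0,0],1],[[0,0,0],[0,0,0],1],[[0,0,0],[0,0,0],1]]}}

```text
t: 22.42
tool_pos: [0.5396, 0.0324, 0.0924]
tool_rot: [0.058, 3.136, 0.001]
ft_force: [0.1, 1.2, -0.0]
width: 0.0265
```

```bash
python3 - <<'E'
from h import *
todo([543,25,17.5],yaw=175.8)
E
```

```text
t 22.42 pos [539.6  32.4  92.4] yaw 177.88 zax [ 0.005  0.001 -1.   ] w 26.5 F [ 0.1  1.2 -0. ] q [ 0.06  0.35 -0.19  1.02  0.    0.1 ]
 shift [-3.3 -7.4 74.9]
 turn [0.05 0.28 2.08]
 shift after turn [-4.  -7.2 74.9]
```

Emit:
{"fn": "servo_tool", "kwargs": {"deltas": [[[-1,-3,15],[0,0,0],1],[[-1,-3,15],[0,0,0],1],[[0,-1,15],[0,0,0],1],[[0,0,12],[0,0,0],1],[[0,0,7],[0,0,0],1],[[0,0,0],[0,0,0],1],[[0,0,0],[0,0,0],1]]}}

```text
t: 23.0
tool_pos: [0.5449, 0.0275, 0.0351]
tool_rot: [0.041, 3.127, 0.003]
ft_force: [0.3, -0.5, -0.5]
width: 0.0259
```

```bash
python3 - <<'E'
from h import *
todo([543,25,17.5],yaw=175.8)
E
```

```text
t 23.0 pos [544.9  27.5  35.1] yaw 178.5 zax [ 0.014  0.002 -1.   ] w 25.9 F [ 0.3 -0.5 -0.5] q [ 0.05  0.4  -0.27  0.88  0.    0.08]
 shift [ 2.1 -2.6 17.6]
 turn [0.13 0.8  2.7 ]
 shift after turn [ 1.7 -2.6 17.6]
```

Emit:
{"fn": "servo_tool", "kwargs": {"deltas": [[[2,-2,5],[0,0.5,1.5],1],[[0,0,5],[0,0.4,1],1],[[0,0,3],[0,0,0],1],[[0,0,0],[0,0,0],1],[[0,0,0],[0,0,0],1]]}}

```text
t: 23.42
tool_pos: [0.5445, 0.0258, 0.0241]
tool_rot: [0.116, 3.139, 0.004]
ft_force: [0.1, 0.7, -0.6]
width: 0.0258
```

```bash
python3 - <<'E'
from h import *
todo([543,25,17.5],yaw=175.8)
E
```

```text
t 23.42 pos [544.5  25.8  24.1] yaw 175.77 zax [ 0.001  0.003 -1.   ] w 25.8 F [ 0.1  0.7 -0.6] q [ 0.05  0.42 -0.27  0.87  0.    0.12]
 shift [ 1.5 -1.   6.6]
 turn [ 0.16  0.03 -0.03]
 shift after turn [ 1.5 -1.   6.6]
```

Emit:
{"fn": "servo_tool", "kwargs": {"deltas": [[[0,0,3],[0,0,0],1],[[0,0,2],[0,0,0],1],[[0,0,1],[0,0,0],1],[[0,0,0],[0,0,0],1],[[0,0,0],[0,0,0],1]]}}

```text
t: 23.83
tool_pos: [0.5446, 0.0259, 0.0176]
tool_rot: [0.115, 3.139, 0.004]
ft_force: [-0.3, 0.2, -0.1]
width: 0.0263
```

```bash
python3 - <<'E'
from h import *
todo([543,25,17.5],yaw=175.8)
E
```

```text
t 23.83 pos [544.6  25.9  17.6] yaw 175.8 zax [ 0.001  0.003 -1.   ] w 26.3 F [-0.3  0.2 -0.1] q [ 0.05  0.43 -0.28  0.86  0.    0.12]
 shift [ 1.5 -1.   0.1]
 turn [ 0.16  0.04 -0.  ]
 shift after turn [ 1.5 -1.   0.1]
```

Emit:
{"fn": "servo_tool", "kwargs": {"deltas": [[[0,0,0.8],[0,0,0],1],[[0,0,0],[0,0,0],0.4],[[0,0,0],[0,0,0],0],[[0,0,0],[0,0,0],-0.5],[[0,0,0],[0,0,0],-1],[[0,0,-15],[0,0,0],-1],[[0,0,-30],[0,0,0],-1],[[0,0,-40],[0,0,0],-1],[[0,0,-40],[0,0,0],-1],[[0,0,-40],[0,0,0],-1],[[0,0,-10],[0,0,0],-1]]}}

```text
t: 24.75
tool_pos: [0.5409, 0.0252, 0.1959]
tool_rot: [-0.115, -3.132, -0.003]
ft_force: [1.1, 0.7, 0.6]
width: 0.0857
```

```bash
python3 - <<'E'
from h import *
todo([530,-260,215],yaw=180)
shot('wrist','w12.png')
E
```

```text
t 24.75 pos [540.9  25.2 195.9] yaw 175.8 zax [-0.007  0.002 -1.   ] w 85.7 F [1.1 0.7 0.6] q [0.05 0.31 0.02 1.29 0.   0.12]
 shift [  -9.9 -285.2  -19.7]
 turn [ 0.12 -0.41 -4.2 ]
 shift after turn [  10.9 -285.2  -19.1]
```

Emit:
{"fn": "servo_tool", "kwargs": {"deltas": [[[0,-25,0],[0,0,0],-1],[[1,-38,0],[0,0,0],-1],[[1,-38,0],[0,0,0],-1],[[1,-38,0],[0,0,0],-1],[[1,-38,0],[0,0,0],-1],[[1,-38,0],[0,0,0],-1],[[1,-35,0],[0,0,0],-1],[[0,-20,0],[0,0,0],-1],[[0,0,0],[0,0,0],-1],[[0,0,0],[0,0,0],-1],[[0,0,0],[0,0,0],-1]]}}

```text
t: 25.72
tool_pos: [0.5147, -0.255, 0.1945]
tool_rot: [-0.11, -3.137, -0.005]
ft_force: [0.4, 0.3, -0.1]
width: 0.0856
```

```bash
python3 - <<'E'
from spr import *
todo([530,-260,215],yaw=180)
b,ci=shot('wrist','w13.png');a=cv2.imread('pics/w12.png')
c=np.zeros((600,800,3),np.uint8);c[:,:]=cv2.resize(b,(800,600));cv2.imwrite('pics/c13.png',c)
c[:300,:400]=cv2.resize(a,(400,300));c[:300,400:]=cv2.resize(b,(400,300));
s,cs=shot('scene','s13.png');c[300:,:400]=cv2.resize(s,(400,300));t,ct=shot('top','t13.png');c[300:,400:]=cv2.resize(t,(400,300));cv2.imwrite('pics/c13.png',c)
E
```

```text
t 25.72 pos [ 514.7 -255.   194.5] yaw 175.98 zax [-0.003  0.003 -1.   ] w 85.6 F [ 0.4  0.3 -0.1] q [-0.46  0.38  0.11  1.31  0.   -0.39]
 shift [-15.5  -3.8 -20.6]
 turn [ 0.18 -0.17 -4.02]
 shift after turn [-15.3  -5.  -20.5]
```

View pics/c13.png

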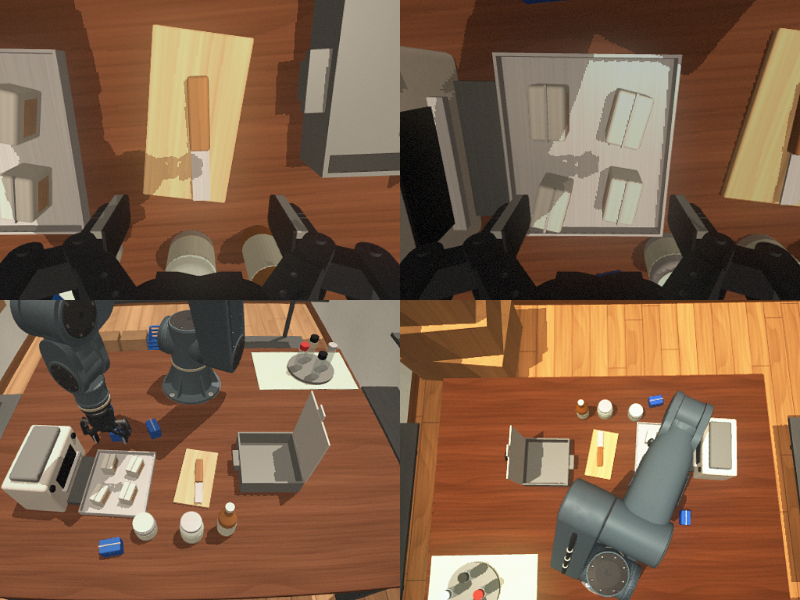

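The board shows the spreader lying flat near the middle, and the lid stands upright over the open box. The tray's bricks are at wrist px (188,145), (292,154), (196,260) and (284,250); the blue ones stay out of it. Next I locate the brick tops by their slightly greener tint.

```bash
cat > br.py <<'E'
from h import *
import sys
def bricks(im,ci,roi,show=None,thr=0.985):
    f=cv2.GaussianBlur(im,(3,3),0).astype(float);ratio=f[:,:,2]/(f[:,:,1]+1)
    x0,y0,x1,y1=roi
    m=np.zeros(im.shape[:2],np.uint8);m[y0:y1,x0:x1]=(ratio<thr)[y0:y1,x0:x1]*255
    m[im.max(2)<70]=0
    m=cv2.morphologyEx(m,cv2.MORPH_OPEN,np.ones((3,3)))
    out=[]
    for c in cv2.findContours(m,cv2.RETR_EXTERNAL,cv2.CHAIN_APPROX_NONE)[0]:
        if cv2.contourArea(c)<300: continue
        P=plane(ci,c.reshape(-1,2),.054)*1000;r=cv2.minAreaRect(P[:,:2].astype(np.float32))
        out.append((cv2.boundingRect(c),np.round(r[0],1),np.round(r[1],1),round(r[2],1)));print(*out[-1])
    return m,ratio
if __name__=='__main__':
    im=cv2.imread('pics/w13.png');ci=imaging.camera_info('wrist')
    m,ratio=bricks(im,ci,(120,70,350,300))
    for p in [(188,145),(292,154),(196,260),(284,250),(240,110),(240,200),(330,110),(300,165),(265,240),(272,160)]: print(p,im[p[1],p[0]],ratio[p[1],p[0]].round(3))
E
python3 br.py
```

```text
(193, 248, 22, 47) [ 616.5 -316. ] [12.8 60.1] 70.2
(286, 235, 22, 51) [ 610.8 -215.6] [14.9 60.4] 76.7
(264, 232, 23, 51) [ 606.  -236.5] [15.6 60. ] 77.1
(291, 124, 31, 65) [ 499.  -203.3] [16.9 61.7] 72.6
(268, 119, 33, 65) [ 492.6 -223.9] [16.9 61.6] 71.8
(241, 78, 104, 53) [ 441.8 -212.3] [96.2 40.6] 71.8
(188, 145) [77 91 97] 1.071
(292, 154) [107 123 134] 1.048
(196, 260) [115 134 147] 1.085
(284, 250) [170 194 190] 0.994
(240, 110) [172 188 188] 1.0
(240, 200) [115 127 138] 1.078
(330, 110) [175 191 186] 0.974
(300, 165) [172 191 186] 0.974
(265, 240) [59 77 95] 1.186
(272, 160) [169 193 189] 0.995
```

Emit:
{"fn": "servo_tool", "kwargs": {"deltas": [[[0,0,0],[0,0,4.6],-1],[[0,0,0],[0,0,4.6],-1],[[0,0,0],[0,0,4.6],-1],[[0,0,0],[0,0,0],-1],[[5,5.5,13],[0,0,0],-1],[[5,5.5,13],[0,0,0],-1],[[5,5.5,13],[0,0,0],-1],[[5,5.5,13],[0,0,0],-1],[[5,5.5,13],[0,0,0],-1],[[5,5,12],[0,0,0],-1],[[0,0,0],[0,0,0],-1],[[0,0,0],[0,0,0],-1]]}}

```text
t: 26.87
tool_pos: [0.4985, -0.2028, 0.117]
tool_rot: [0.443, 3.109, 0.004]
ft_force: [0.1, 0.0, -0.2]
width: 0.0852
```

```bash
python3 - <<'E'
from br import *
todo([496,-213.6,28],yaw=162.2)
im,ci=shot('wrist','w14.png')
print(proj(ci,[.496,-.2136,.054]))
bricks(im,ci,(100,40,420,330))
E
```

```text
t 26.87 pos [ 498.5 -202.8  117. ] yaw 163.78 zax [ 0.001  0.002 -1.   ] w 85.2 F [ 0.1  0.  -0.2] q [-0.39  0.33 -0.15  1.09  0.   -0.1 ]
 shift [ -0.6 -11.3  89. ]
 turn [0.14 0.04 1.58]
 shift after turn [ -0.9 -11.   89. ]
[[237.85926436 205.43035534]]
(239, 299, 19, 31) [ 591.  -234.1] [15.1 30.2] 73.9
(240, 165, 24, 65) [ 493.3 -202.5] [16.5 49.8] 73.0
(211, 165, 23, 68) [ 488.2 -223.4] [16.  52.3] 71.3
(269, 92, 22, 31) [ 437.5 -166.4] [13.3 19.6] 79.6
```

Emit:
{"fn": "servo_tool", "kwargs": {"deltas": [[[-0.5,-6,5],[0,0,0.8],-1],[[0,-4,15],[0,0,0.7],-1],[[0,0,20],[0,0,0],-1],[[0,0,20],[0,0,0],-1],[[0,0,12],[0,0,0],-1],[[0,0,5],[0,0,0],-1],[[0,0,0],[0,0,0],-1],[[0,0,0],[0,0,0],-1]]}}

```text
t: 27.58
tool_pos: [0.5013, -0.2189, 0.0417]
tool_rot: [0.486, 3.093, -0.001]
ft_force: [1.0, -0.3, 1.6]
width: 0.0854
```

```bash
python3 - <<'E'
from br import *
todo([496,-213.6,28],yaw=162.2)
E
```

```text
t 27.58 pos [ 501.3 -218.9   41.7] yaw 162.13 zax [ 0.011 -0.003 -1.   ] w 85.4 F [ 1.  -0.3  1.6] q [-0.41  0.4  -0.25  0.9   0.   -0.1 ]
 shift [ 6.8  3.5 13.7]
 turn [ 0.04  0.63 -0.07]
 shift after turn [ 6.7  3.5 13.7]
```

Emit:
{"fn": "servo_tool", "kwargs": {"deltas": [[[3,2,4],[0,0.4,0],-1],[[3,1.5,5],[0,0.2,0],-1],[[0,0,3],[0,0,0],-1],[[0,0,0],[0,0,0],-1],[[0,0,0],[0,0,0],-0.4],[[0,0,0],[0,0,0],-0.1],[[0,0,0],[0,0,0],0.2],[[0,0,0],[0,0,0],1],[[0,0,0],[0,0,0],1],[[0,0,0],[0,0,0],1],[[0,0,0],[0,0,0],1]]}}

```text
t: 28.5
tool_pos: [0.4986, -0.2145, 0.0324]
tool_rot: [0.487, 3.099, -0.001]
ft_force: [0.3, 0.8, -1.1]
width: 0.0433
```

```bash
python3 - <<'E'
from br import *
todo([496,-213.6,28],yaw=162.2)
E
```

```text
t 28.5 pos [ 498.6 -214.5   32.4] yaw 162.14 zax [ 0.005 -0.001 -1.   ] w 43.3 F [ 0.3  0.8 -1.1] q [-0.41  0.41 -0.27  0.89  0.   -0.09]
 shift [2.8 0.  4.4]
 turn [ 0.01  0.29 -0.06]
 shift after turn [2.8 0.  4.4]
```

Brick A is gripped (43 mm). Lift, turn, and carry it to the box.

Emit:
{"fn": "servo_tool", "kwargs": {"deltas": [[[0,0,-15],[0,0,0],1],[[0,0,-30],[0,0,0],1],[[0,0,-35],[0,0,-4],1],[[0,0,-35],[0,0,-7],1],[[0,0,0],[0,0,-7],1],[[0,0,0],[0,0,-7],1],[[0,0,0],[0,0,-7],1],[[0,0,0],[0,0,-7],1],[[0,0,0],[0,0,-7],1],[[0,0,0],[0,0,-7],1],[[0,0,0],[0,0,-7],1],[[0,0,0],[0,0,-7],1],[[0,0,0],[0,0,-7],1],[[0,0,0],[0,0,-7],1],[[0,0,0],[0,0,-7],1],[[0,0,0],[0,0,-7],1],[[0,0,0],[0,0,-7],1],[[0,0,0],[0,0,-7],1],[[0,0,0],[0,0,0],1],[[0,0,0],[0,0,0],1]]}}

```text
t: 30.17
tool_pos: [0.4958, -0.2135, 0.1513]
tool_rot: [-2.294, 2.146, 0.001]
ft_force: [0.2, 0.1, -0.5]
width: 0.0433
```

```bash
python3 - <<'E'
from br import *
todo([537,331,150],yaw=-91.6)
E
```

```text
t 30.17 pos [ 495.8 -213.5  151.3] yaw -86.19 zax [ 0.     0.001 -1.   ] w 43.3 F [ 0.2  0.1 -0.5] q [-0.41  0.32 -0.08  1.17  0.   -2.04]
 shift [-540.6  -77.3    1.7]
 turn [-0.01  0.04  5.41]
 shift after turn [-545.4  -26.     1.3]
```

Emit:
{"fn": "servo_tool", "kwargs": {"deltas": [[[0,0,0],[0,0,2.5],1],[[0,0,0],[0,0,2.5],1],[[-20,-1,0],[0,0,0],1],[[-36,-2,0],[0,0,0],1],[[-36,-2,0],[0,0,0],1],[[-36,-2,0],[0,0,0],1],[[-36,-2,0],[0,0,0],1],[[-36,-2,0],[0,0,0],1],[[-36,-2,0],[0,0,0],1],[[-36,-2,0],[0,0,0],1],[[-36,-2,0],[0,0,0],1],[[-36,-2,0],[0,0,0],1],[[-36,-2,0],[0,0,0],1],[[-36,-2,0],[0,0,0],1],[[-36,-2,0],[0,0,0],1],[[-36,-2,0],[0,0,0],1],[[-25,-1,0],[0,0,0],1],[[0,0,0],[0,0,0],1],[[0,0,0],[0,0,0],1]]}}

```text
t: 31.75
tool_pos: [0.5604, 0.3208, 0.1494]
tool_rot: [-2.083, 2.351, -0.0]
ft_force: [-0.0, -1.0, -0.7]
width: 0.0436
```

```bash
python3 - <<'E'
from br import *
todo([537,331,34],yaw=-91.6)
a,ca=shot('scene','s15.png');b,cb=shot('top','t15.png')
E
```

```text
t 31.75 pos [560.4 320.8 149.4] yaw -96.91 zax [ 0.001  0.    -1.   ] w 43.6 F [-0.  -1.  -0.7] q [ 0.52  0.54  0.25  1.28 -0.   -0.93]
 shift [ -7.3  24.6 115.4]
 turn [-0.03  0.01 -5.31]
 shift after turn [ -9.5  23.7 115.4]
```

Emit:
{"fn": "servo_tool", "kwargs": {"deltas": [[[0,0,0],[0,0,-2.6],1],[[0,0,0],[0,0,-2.6],1],[[-3,8,0],[0,0,0],1],[[-3,8,0],[0,0,0],1],[[-2,6,0],[0,0,0],1],[[0,0,10],[0,0,0],1],[[0,0,15],[0,0,0],1],[[0,0,15],[0,0,0],1],[[0,0,0],[0,0,0],1],[[0,0,0],[0,0,0],1]]}}

```text
t: 32.68
tool_pos: [0.5356, 0.3227, 0.1085]
tool_rot: [-2.168, 2.272, -0.002]
ft_force: [-0.6, 0.5, -0.9]
width: 0.0431
```

```bash
python3 - <<'E'
from br import *
todo([537,331,34],yaw=-91.6)
E
```

```text
t 32.68 pos [535.6 322.7 108.5] yaw -92.7 zax [ 0.002  0.    -1.   ] w 43.1 F [-0.6  0.5 -0.9] q [ 0.54  0.51  0.1   1.16 -0.   -0.98]
 shift [-8.4 -0.9 74.5]
 turn [-0.1   0.01 -1.1 ]
 shift after turn [-8.4 -1.2 74.5]
```

Emit:
{"fn": "servo_tool", "kwargs": {"deltas": [[[-4,0,12],[0,0,0],1],[[-3,0,15],[0,0,0],1],[[0,0,15],[0,0,0],1],[[0,0,12],[0,0,0],1],[[0,0,8],[0,0,0],1],[[0,0,3],[0,0,0],1],[[0,0,0],[0,0,0],1],[[0,0,0],[0,0,0],1]]}}

```text
t: 33.35
tool_pos: [0.5373, 0.332, 0.0408]
tool_rot: [-2.162, 2.272, -0.003]
ft_force: [-0.6, -0.3, -1.9]
width: 0.0436
```

```bash
python3 - <<'E'
from br import *
todo([537,331,34.5],yaw=-91.6)
E
```

```text
t 33.35 pos [537.3 332.   40.8] yaw -92.84 zax [ 0.005  0.002 -1.   ] w 43.6 F [-0.6 -0.3 -1.9] q [ 0.55  0.57  0.01  1.01 -0.   -0.97]
 shift [1.1 0.3 6.3]
 turn [-0.29  0.14 -1.24]
 shift after turn [1.  0.3 6.3]
```

Emit:
{"fn": "servo_tool", "kwargs": {"deltas": [[[0,0,3],[0,0,0],1],[[0,0,2],[0,0,0],1],[[0,0,0],[0,0,0],1],[[0,0,0],[0,0,0],0],[[0,0,0],[0,0,0],-0.4],[[0,0,0],[0,0,0],-0.4],[[0,0,0],[0,0,0],-0.4],[[0,0,-10],[0,0,0],-0.4],[[0,0,-25],[0,0,0],-0.4],[[0,0,-35],[0,0,0],-0.4],[[0,0,-35],[0,0,0],-0.4],[[0,0,-30],[0,0,0],-1],[[0,0,-10],[0,0,0],-1],[[0,0,0],[0,0,0],-1]]}}

```text
t: 34.52
tool_pos: [0.5362, 0.3313, 0.1936]
tool_rot: [-2.159, 2.27, -0.004]
ft_force: [0.1, -0.1, -0.2]
width: 0.0853
```

```bash
python3 - <<'E'
from br import *
todo([515,-250,195],yaw=-91.6)
b,cb=shot('wrist','w16.png')
E
```

```text
t 34.52 pos [536.2 331.3 193.6] yaw -92.86 zax [ 0.008  0.004 -1.   ] w 85.3 F [ 0.1 -0.1 -0.2] q [ 0.55  0.49  0.28  1.35 -0.   -0.97]
 shift [581.6  -7.9  -4. ]
 turn [-0.47  0.26 -1.26]
 shift after turn [581.7   4.9  -1.4]
```

Emit:
{"fn": "servo_tool", "kwargs": {"deltas": [[[20,0,0],[0,0,0],-1],[[36,0,0],[0,0,0],-1],[[36,0,0],[0,0,0],-1],[[36,0,0],[0,0,0],-1],[[36,0,0],[0,0,0],-1],[[36,0,0],[0,0,0],-1],[[36,0,0],[0,0,0],-1],[[36,0,0],[0,0,0],-1],[[36,0,0],[0,0,0],-1],[[36,0,0],[0,0,0],-1],[[36,0,0],[0,0,0],-1],[[36,0,0],[0,0,0],-1],[[36,0,0],[0,0,0],-1],[[36,0,0],[0,0,0],-1],[[36,0,0],[0,0,0],-1],[[36,0,0],[0,0,0],-1],[[20,0,0],[0,0,0],-1],[[0,0,0],[0,0,0],-1]]}}

```text
t: 36.07
tool_pos: [0.4935, -0.2727, 0.1694]
tool_rot: [2.166, -2.265, -0.024]
ft_force: [0.5, -0.5, -0.7]
width: 0.0854
```

Emit:
{"fn": "servo_tool", "kwargs": {"deltas": [[[0,0,0],[0,0,7],-1],[[0,0,0],[0,0,7],-1],[[0,0,0],[0,0,7],-1],[[0,0,0],[0,0,7],-1],[[0,0,0],[0,0,7],-1],[[0,0,0],[0,0,7],-1],[[0,0,0],[0,0,7],-1],[[0,0,0],[0,0,7],-1],[[0,0,0],[0,0,7],-1],[[0,0,0],[0,0,7],-1],[[0,0,0],[0,0,7],-1],[[0,0,0],[0,0,7],-1],[[0,0,0],[0,0,7],-1],[[0,0,0],[0,0,7],-1],[[0,0,0],[0,0,0],-1],[[0,0,0],[0,0,0],-1]]}}

```text
t: 37.4
tool_pos: [0.4843, -0.2631, 0.1511]
tool_rot: [-0.348, -3.08, -0.025]
ft_force: [-0.0, -0.7, 0.7]
width: 0.0853
```

```bash
python3 - <<'E'
from br import *
todo([608.4,-226,28],yaw=167)
im,ci=shot('wrist','w17.png')
m,_=bricks(im,ci,(60,20,450,320),thr=1.02)
E
```

```text
t 37.4 pos [ 484.3 -263.1  151.1] yaw 167.11 zax [-0.04   0.02  -0.999] w 85.3 F [-0.  -0.7  0.7] q [-0.5   0.38  0.01  1.24 -0.   -0.27]
 shift [-117.9   62.5  118.8]
 turn [ 0.63 -2.48  0.09]
 shift after turn [-112.6   64.1  123.1]
(321, 280, 21, 40) [ 600.5 -214.5] [16.9 42.1] 75.8
(298, 280, 21, 40) [ 595.7 -235.1] [17.7 41.8] 76.7
(227, 106, 128, 69) [ 448.4 -222.4] [102.9  53. ] 85.4
(112, 20, 93, 27) [ 348.8 -301.2] [66.2 17. ] 77.7
```

Emit:
{"fn": "servo_tool", "kwargs": {"deltas": [[[0,0,0],[0.3,-1.2,0],-1],[[0,0,0],[0.2,-1,0],-1],[[-12,7,6],[0,0,0],-1],[[-14,8,8],[0,0,0],-1],[[-14,8,8],[0,0,0],-1],[[-14,8,8],[0,0,0],-1],[[-14,8,8],[0,0,0],-1],[[-14,8,8],[0,0,0],-1],[[-12,7,5],[0,0,0],-1],[[-8,4,0],[0,0,0],-1],[[0,0,0],[0,0,0],-1],[[0,0,0],[0,0,0],-1]]}}

```text
t: 38.45
tool_pos: [0.607, -0.2198, 0.0892]
tool_rot: [-0.31, -3.119, -0.007]
ft_force: [0.0, -0.5, -0.4]
width: 0.0854
```

```bash
python3 - <<'E'
from br import *
todo([608.4,-226,28],yaw=166.7)
im,ci=shot('wrist','w18.png')
m,_=bricks(im,ci,(60,20,450,320),thr=1.0)
E
```

```text
t 38.45 pos [ 607.  -219.8   89.2] yaw 168.66 zax [-0.006  0.005 -1.   ] w 85.4 F [ 0.  -0.5 -0.4] q [-0.35  0.57  0.15  1.15  0.   -0.15]
 shift [-3.1 -6.1 61.1]
 turn [ 0.21 -0.43  1.96]
 shift after turn [-2.8 -5.7 61.2]
(244, 178, 30, 60) [ 600. -215.] [17.4 40.9] 75.8
(213, 178, 27, 61) [ 595.9 -235.2] [16.4 41.5] 76.3
(322, 20, 9, 95) [ 525.7 -161.3] [ 3.3 49.1] 85.4
(199, 20, 115, 133) [ 528.9 -201.9] [65.2 70.9] 78.8
```

Emit:
{"fn": "servo_tool", "kwargs": {"deltas": [[[-1,-3,3],[0,0,1],-1],[[-1,-3,10],[0,0,0.8],-1],[[0,0,15],[0,0,0],-1],[[0,0,15],[0,0,0],-1],[[0,0,8],[0,0,0],-1],[[0,0,3],[0,0,0],-1],[[0,0,0],[0,0,0],-1],[[0,0,0],[0,0,0],-1]]}}

```text
t: 39.17
tool_pos: [0.6052, -0.2291, 0.0317]
tool_rot: [-0.373, -3.113, -0.006]
ft_force: [1.0, 0.1, 1.0]
width: 0.0856
```

```bash
python3 - <<'E'
from br import *
todo([608.4,-227,30],yaw=166.7)
E
```

```text
t 39.17 pos [ 605.2 -229.1   31.7] yaw 166.33 zax [-0.006  0.004 -1.   ] w 85.6 F [1.  0.1 1. ] q [-0.36  0.61  0.07  1.03  0.   -0.12]
 shift [-2.6  2.8  1.7]
 turn [ 0.17 -0.37 -0.37]
 shift after turn [-2.6  2.8  1.7]
```

Emit:
{"fn": "servo_tool", "kwargs": {"deltas": [[[0,2,0],[0,0,0],-1],[[0,0,0],[0,0,0],-0.4],[[0,0,0],[0,0,0],-0.1],[[0,0,0],[0,0,0],0.2],[[0,0,0],[0,0,0],1],[[0,0,0],[0,0,0],1],[[0,0,0],[0,0,0],1],[[0,0,0],[0,0,0],1]]}}

```text
t: 39.83
tool_pos: [0.6076, -0.2276, 0.0353]
tool_rot: [-0.374, -3.118, -0.004]
ft_force: [-0.6, -1.6, -0.5]
width: 0.0433
```

Emit:
{"fn": "servo_tool", "kwargs": {"deltas": [[[0,0,-15],[0,0,0],1],[[0,0,-30],[0,0,0],1],[[0,0,-35],[0,0,-2],1],[[0,0,-35],[0,0,-7],1],[[0,0,0],[0,0,-7],1],[[0,0,0],[0,0,-7],1],[[0,0,0],[0,0,-7],1],[[0,0,0],[0,0,-7],1],[[0,0,0],[0,0,-7],1],[[0,0,0],[0,0,-7],1],[[0,0,0],[0,0,-7],1],[[0,0,0],[0,0,-7],1],[[0,0,0],[0,0,-7],1],[[0,0,0],[0,0,-7],1],[[0,0,0],[0,0,-7],1],[[0,0,0],[0,0,-7],1],[[0,0,0],[0,0,-7],1],[[0,0,0],[0,0,0],1],[[0,0,0],[0,0,0],1]]}}

```text
t: 41.42
tool_pos: [0.6058, -0.2272, 0.1537]
tool_rot: [2.196, -2.245, -0.011]
ft_force: [0.8, -0.5, -1.3]
width: 0.0433
```

```bash
python3 - <<'E'
from br import *
todo([436,331,150],yaw=-91.6)
E
```

```text
t 41.42 pos [ 605.8 -227.2  153.7] yaw -91.26 zax [-0.006  0.004 -1.   ] w 43.3 F [ 0.8 -0.5 -1.3] q [-0.36  0.55  0.28  1.3   0.   -1.91]
 shift [-554.3  182.     7.1]
 turn [0.34 0.25 0.34]
 shift after turn [-553.2  185.3    3.7]
```

Emit:
{"fn": "servo_tool", "kwargs": {"deltas": [[[-20,8,0],[0,0,0],1],[[-34,14,0],[0,0,0],1],[[-34,14,0],[0,0,0],1],[[-34,14,0],[0,0,0],1],[[-34,14,0],[0,0,0],1],[[-34,14,0],[0,0,0],1],[[-34,14,0],[0,0,0],1],[[-34,14,0],[0,0,0],1],[[-34,14,0],[0,0,0],1],[[-34,14,0],[0,0,0],1],[[-34,14,0],[0,0,0],1],[[-34,14,0],[0,0,0],1],[[-34,14,0],[0,0,0],1],[[-34,14,0],[0,0,0],1],[[-34,10,0],[0,0,0],1],[[-20,5,0],[0,0,0],1],[[0,0,0],[0,0,0],1],[[0,0,0],[0,0,0],1]]}}

```text
t: 42.92
tool_pos: [0.421, 0.3223, 0.1561]
tool_rot: [-2.093, 2.34, 0.01]
ft_force: [0.7, -0.7, -1.4]
width: 0.0432
```

```bash
python3 - <<'E'
from br import *
todo([437,331,100],yaw=-91.6)
E
```

```text
t 42.92 pos [421.  322.3 156.1] yaw -96.38 zax [-0.002  0.006 -1.   ] w 43.2 F [ 0.7 -0.7 -1.4] q [ 0.65  0.29 -0.1   1.17  0.01 -0.81]
 shift [-10.1 -15.1  56.1]
 turn [ 0.16  0.35 -4.78]
 shift after turn [ -9.1 -15.8  56.1]
```

Emit:
{"fn": "servo_tool", "kwargs": {"deltas": [[[0,0,0],[0,0.2,-2.4],1],[[0,0,0],[0,0.1,-2.3],1],[[-3,-5,0],[0,0,0],1],[[-3,-5,0],[0,0,0],1],[[-2,-4,0],[0,0,0],1],[[0,0,12],[0,0,0],1],[[0,0,18],[0,0,0],1],[[0,0,15],[0,0,0],1],[[0,0,0],[0,0,0],1],[[0,0,0],[0,0,0],1]]}}

```text
t: 43.75
tool_pos: [0.4412, 0.3268, 0.1105]
tool_rot: [-2.159, 2.281, 0.002]
ft_force: [-0.2, 0.4, 0.1]
width: 0.0434
```

```bash
python3 - <<'E'
from br import *
todo([437,331,37.5],yaw=-91.6)
E
```

```text
t 43.75 pos [441.2 326.8 110.5] yaw -93.16 zax [-0.     0.002 -1.   ] w 43.4 F [-0.2  0.4  0.1] q [ 0.64  0.36 -0.13  1.08  0.   -0.88]
 shift [-3.9  4.4 73. ]
 turn [ 0.03  0.09 -1.56]
 shift after turn [-4.1  4.4 73. ]
```

Emit:
{"fn": "servo_tool", "kwargs": {"deltas": [[[-2,2,12],[0,0,-0.8],1],[[-2,2,15],[0,0,-0.5],1],[[0,0,15],[0,0,0],1],[[0,0,12],[0,0,0],1],[[0,0,9],[0,0,0],1],[[0,0,3],[0,0,0],1],[[0,0,0],[0,0,0],1],[[0,0,0],[0,0,0],1]]}}

```text
t: 44.42
tool_pos: [0.4425, 0.3327, 0.0488]
tool_rot: [-2.171, 2.259, 0.001]
ft_force: [-0.6, 0.9, -0.4]
width: 0.0432
```

```bash
python3 - <<'E'
from br import *
todo([437,331,37.5],yaw=-91.6)
E
```

```text
t 44.42 pos [442.5 332.7  48.8] yaw -92.28 zax [ 0.006  0.006 -1.   ] w 43.2 F [-0.6  0.9 -0.4] q [ 0.64  0.41 -0.22  0.93  0.   -0.89]
 shift [ 2.   5.5 11.2]
 turn [-0.32  0.36 -0.68]
 shift after turn [ 1.8  5.4 11.3]
```

Emit:
{"fn": "servo_tool", "kwargs": {"deltas": [[[0,3,5],[0,0,0],1],[[0,1,4],[0,0,0],1],[[0,0,1.5],[0,0,0],1],[[0,0,0],[0,0,0],1],[[0,0,0],[0,0,0],0],[[0,0,0],[0,0,0],-0.4],[[0,0,0],[0,0,0],-0.4],[[0,0,0],[0,0,0],-0.4],[[0,0,-10],[0,0,0],-0.4],[[0,0,-25],[0,0,0],-0.4],[[0,0,-35],[0,0,0],-0.4],[[0,0,-35],[0,0,0],-0.4],[[0,0,-35],[0,0,0],-1],[[0,0,-25],[0,0,0],-1],[[0,0,0],[0,0,0],-1]]}}

```text
t: 45.67
tool_pos: [0.436, 0.3309, 0.2157]
tool_rot: [-2.17, 2.259, 0.0]
ft_force: [0.2, 0.9, -0.9]
width: 0.0856
```

Emit:
{"fn": "servo_tool", "kwargs": {"deltas": [[[20,-4,-1],[0,0,0],-1],[[36,-7,-1],[0,0,0],-1],[[36,-7,-1],[0,0,0],-1],[[36,-7,-1],[0,0,0],-1],[[36,-7,-1],[0,0,0],-1],[[36,-7,-1],[0,0,0],-1],[[36,-7,-1],[0,0,0],-1],[[36,-7,-1],[0,0,0],-1],[[36,-7,-1],[0,0,0],-1],[[36,-7,-1],[0,0,0],-1],[[36,-7,-1],[0,0,0],-1],[[36,-7,-1],[0,0,0],-1],[[36,-7,-1],[0,0,0],-1],[[36,-7,-1],[0,0,0],-1],[[36,-7,-1],[0,0,0],-1],[[36,-7,-1],[0,0,0],-1],[[20,-4,0],[0,0,0],-1],[[0,0,0],[0,0,0],-1]]}}

```text
t: 47.17
tool_pos: [0.5271, -0.2798, 0.238]
tool_rot: [-2.167, 2.245, -0.01]
ft_force: [-0.3, -1.0, -0.0]
width: 0.0852
```

Emit:
{"fn": "servo_tool", "kwargs": {"deltas": [[[0,0,0],[0,0,7],-1],[[0,0,0],[0,0,7],-1],[[0,0,0],[0,0,7],-1],[[0,0,0],[0,0,7],-1],[[0,0,0],[0,0,7],-1],[[0,0,0],[0,0,7],-1],[[0,0,0],[0,0,7],-1],[[0,0,0],[0,0,7],-1],[[0,0,0],[0,0,7],-1],[[0,0,0],[0,0,7],-1],[[0,0,0],[0,0,7],-1],[[0,0,0],[0,0,7],-1],[[0,0,0],[0,0,7],-1],[[0,0,0],[0,0,0],-1],[[0,0,0],[0,0,0],-1]]}}

```text
t: 48.42
tool_pos: [0.5247, -0.275, 0.2433]
tool_rot: [0.142, 3.118, 0.019]
ft_force: [0.8, -0.5, -0.1]
width: 0.0851
```

```bash
python3 - <<'E'
from br import *
todo([515,-300,195],yaw=170)
im,ci=shot('wrist','w19.png')
for thr in(1.0,1.03): print(thr); m,_=bricks(im,ci,(60,20,450,320),thr=thr)
E
```

```text
t 48.42 pos [ 524.7 -275.   243.3] yaw 174.77 zax [ 0.021  0.011 -1.   ] w 85.1 F [ 0.8 -0.5 -0.1] q [-0.49  0.4   0.26  1.42  0.02 -0.4 ]
 shift [  8.3 -26.4  47.8]
 turn [0.79 1.12 4.78]
 shift after turn [  5.2 -26.3  48.3]
1.0
(196, 223, 19, 33) [ 615.5 -340.7] [15.3 46.9] 69.0
(215, 222, 18, 38) [ 620.3 -319.9] [16.1 50.8] 71.2
(235, 63, 111, 76) [ 463.9 -228.9] [115.1  75.7] 82.4
1.03
(195, 222, 21, 35) [ 615.4 -340.6] [17.5 49.2] 69.8
(212, 221, 22, 40) [ 620.4 -320.2] [18.2 53.6] 69.9
(233, 63, 114, 106) [ 480.9 -231. ] [118.3 109.7] 83.7
```

```bash
python3 - <<'E'
from br import *
im=cv2.imread('pics/t15.png');ci=imaging.camera_info('top')
f=im.astype(float);ratio=f[:,:,2]/(f[:,:,1]+1)
for n,P in dict(D=[.615,-.329,.054],C=[.5,-.32,.054],B=[.608,-.227,.054]).items(): print(n,proj(ci,P).round())
print((ratio[195:222,335:356]*100).astype(int))
m=((ratio<0.985)&(f[:,:,2]>120)).astype(np.uint8)*255
x0,y0,x1,y1=305,155,362,228
k=np.zeros_like(m);k[y0:y1,x0:x1]=m[y0:y1,x0:x1]
for c in cv2.findContours(k,cv2.RETR_EXTERNAL,cv2.CHAIN_APPROX_NONE)[0]:
    if cv2.contourArea(c)<15: continue
    r=cv2.minAreaRect((plane(ci,c.reshape(-1,2),.054)[:,:2]*1000).astype(np.float32));print(cv2.boundingRect(c),r)
E
```

```text
D [[347. 172.]]
C [[346. 201.]]
B [[321. 174.]]
[[100 100 101 101 100 100 100 100 100 100 101 100 100 100 100 100 100 100
  100 100 100]
 [100 100 101 100 100 100 101 101 100 100 100 100 100 100 100 100  99 100
  100 100 100]
 [100 100 100 100 101 101  99  98  99 100 101 100 100 100 101 100 100  99
  100 100 100]
 [100 100 100 101 102  99  98  98  98  98 100 100 100 100  98  98 100 100
   99 100 100]
 [100 100 100 102 108  98  98  98  98  98  98 100  98  98  98  98  99 103
  100 100 100]
 [100 100 100 105 110  98  98  98  98  98  98  99  98  98  98  98  99 102
   99  99 100]
 [100 100 100 109 117  99  98  98  98  98  98  99  98  98  98  98 100 102
  100  99 100]
 [100 100 101 113 119  99  98  98  98  98  98 100  98  98  98  98 100 101
   99  99 100]
 [100 100 101 112 116  99  98  98  98  98  98  99  98  98  98  98 100 102
  100  99 100]
 [100 100 101 114 114  99  98  98  98  98  98  99  98  98  98  98 101 102
   99  99 100]
 [100 100 101 120 110  99  98  98  98  98  98 100  98  98  98  98 104 102
   99 100 100]
 [100 100 101 119 111  99  98  98  98  98  98  99  98  98  98  98 105 102
[... 1359 characters left out ...]
98, 5, 17) ((479.3348693847656, -325.6618957519531), (15.20376968383789, 62.45602798461914), 86.8070068359375)
(340, 198, 6, 17) ((479.1915588378906, -305.3240966796875), (16.63759422302246, 63.14236068725586), 83.55697631835938)
(321, 167, 7, 16) ((603.34423828125, -239.5078125), (16.64452362060547, 61.40877914428711), 76.55306243896484)
(346, 166, 9, 16) ((606.7720947265625, -339.7154846191406), (16.835908889770508, 61.42576217651367), 71.51039123535156)
(315, 166, 7, 16) ((608.7510375976562, -217.2483673095703), (15.909855842590332, 62.378997802734375), 74.18683624267578)
(341, 164, 7, 16) ((613.6444702148438, -318.8082580566406), (17.038846969604492, 62.5703239440918), 69.38642883300781)
```

From the top view, corrected by the bias found on brick B: C is at (481,−315), yaw 175, and D at (612,−328.5), yaw 160.5. Next, D.

Emit:
{"fn": "servo_tool", "kwargs": {"deltas": [[[0,0,0],[0.3,0.5,4.5],-1],[[0,0,0],[0.3,0.5,4.5],-1],[[0,0,0],[0,0,4.5],-1],[[0,0,0],[0,0,0],-1],[[-9,-2,16],[0,0,0],-1],[[-10,-2,17],[0,0,0],-1],[[-10,-2,17],[0,0,0],-1],[[-10,-2,17],[0,0,0],-1],[[-10,-2,17],[0,0,0],-1],[[-10,-2,17],[0,0,0],-1],[[-10,-2,17],[0,0,0],-1],[[-10,-2,17],[0,0,0],-1],[[-10,-2,10],[0,0,0],-1],[[0,0,0],[0,0,0],-1],[[0,0,0],[0,0,0],-1]]}}

```text
t: 49.72
tool_pos: [0.6084, -0.3181, 0.0947]
tool_rot: [0.402, 3.111, 0.005]
ft_force: [0.0, -0.2, 1.1]
width: 0.0855
```

```bash
python3 - <<'E'
from br import *
todo([611.8,-328.5,31],yaw=160.5)
im,ci=shot('wrist','w20.png')
print(proj(ci,[.6118,-.3285,.054]));m,_=bricks(im,ci,(60,20,450,320),thr=1.0)
E
```

```text
t 49.72 pos [ 608.4 -318.1   94.7] yaw 165.27 zax [ 0.005  0.002 -1.   ] w 85.5 F [ 0.  -0.2  1.1] q [-0.48  0.65  0.29  1.21  0.   -0.23]
 shift [-5.7 -9.4 63.7]
 turn [0.22 0.23 4.77]
 shift after turn [-6.7 -8.6 63.7]
[[239.1166543  224.32265095]]
(242, 182, 30, 54) [ 604.4 -314.8] [17.2 38.3] 70.5
(212, 181, 27, 57) [ 598.8 -334.7] [16.3 40.1] 70.3
(239, 20, 177, 123) [ 540.7 -259.4] [101.9  64.4] 62.2
```

Emit:
{"fn": "servo_tool", "kwargs": {"deltas": [[[-2,-3,2],[0,0,2],-1],[[-3,-3,8],[0,0,2],-1],[[0,-1,15],[0,0,0.5],-1],[[0,0,15],[0,0,0],-1],[[0,0,9],[0,0,0],-1],[[0,0,4],[0,0,0],-1],[[0,0,0],[0,0,0],-1],[[0,0,0],[0,0,0],-1]]}}

```text
t: 50.43
tool_pos: [0.6122, -0.3265, 0.0494]
tool_rot: [0.508, 3.086, 0.0]
ft_force: [-0.3, 0.3, 0.6]
width: 0.0858
```

```bash
python3 - <<'E'
from br import *
todo([611.8,-328.5,31],yaw=160.5)
E
```

```text
t 50.43 pos [ 612.2 -326.5   49.4] yaw 161.29 zax [ 0.014 -0.002 -1.   ] w 85.8 F [-0.3  0.3  0.6] q [-0.49  0.68  0.23  1.11  0.   -0.17]
 shift [-0.  -2.1 18.4]
 turn [0.15 0.78 0.8 ]
 shift after turn [-0.3 -2.  18.4]
```

Emit:
{"fn": "servo_tool", "kwargs": {"deltas": [[[0,-1,6],[0,0.4,0],-1],[[0,-1,7],[0,0.3,0],-1],[[0,0,3],[0,0,0],-1],[[0,0,0],[0,0,0],-1],[[0,0,0],[0,0,0],-0.4],[[0,0,0],[0,0,0],-0.1],[[0,0,0],[0,0,0],0.2],[[0,0,0],[0,0,0],1],[[0,0,0],[0,0,0],1],[[0,0,0],[0,0,0],1],[[0,0,0],[0,0,0],1]]}}

```text
t: 51.35
tool_pos: [0.6131, -0.3293, 0.0353]
tool_rot: [0.508, 3.096, 0.002]
ft_force: [0.2, -0.7, -0.9]
width: 0.0433
```

Emit:
{"fn": "servo_tool", "kwargs": {"deltas": [[[0,0,-15],[0,0,0],1],[[0,0,-30],[0,0,0],1],[[0,0,-35],[0,0,-6],1],[[0,0,-35],[0,0,-7],1],[[0,0,0],[0,0,-7],1],[[0,0,0],[0,0,-7],1],[[0,0,0],[0,0,-7],1],[[0,0,0],[0,0,-7],1],[[0,0,0],[0,0,-7],1],[[0,0,0],[0,0,-7],1],[[0,0,0],[0,0,-7],1],[[0,0,0],[0,0,-7],1],[[0,0,0],[0,0,-7],1],[[0,0,0],[0,0,-7],1],[[0,0,0],[0,0,-7],1],[[0,0,0],[0,0,-7],1],[[0,0,0],[0,0,-7],1],[[0,0,0],[0,0,0],1],[[0,0,0],[0,0,0],1]]}}

```text
t: 52.93
tool_pos: [0.6109, -0.3283, 0.1548]
tool_rot: [-2.178, 2.261, 0.001]
ft_force: [0.0, -0.4, -0.6]
width: 0.0434
```

```bash
python3 - <<'E'
from br import *
todo([535,242,150],yaw=-91.6)
E
```

```text
t 52.93 pos [ 610.9 -328.3  154.8] yaw -92.13 zax [ 0.002  0.002 -1.   ] w 43.4 F [ 0.  -0.4 -0.6] q [-0.49  0.65  0.45  1.37  0.   -2.03]
 shift [-567.1   97.1    5.7]
 turn [-0.08  0.11 -0.53]
 shift after turn [-568.    91.8    4.8]
```

Emit:
{"fn": "servo_tool", "kwargs": {"deltas": [[[-20,4,0],[0,0,0],1],[[-34,6.5,0],[0,0,0],1],[[-34,6.5,0],[0,0,0],1],[[-34,6.5,0],[0,0,0],1],[[-34,6.5,0],[0,0,0],1],[[-34,6.5,0],[0,0,0],1],[[-34,6.5,0],[0,0,0],1],[[-34,6.5,0],[0,0,0],1],[[-34,6.5,0],[0,0,0],1],[[-34,6.5,0],[0,0,0],1],[[-34,6.5,0],[0,0,0],1],[[-34,6.5,0],[0,0,0],1],[[-34,6.5,0],[0,0,0],1],[[-34,6.5,0],[0,0,0],1],[[-34,6.5,0],[0,0,0],1],[[-28,3,0],[0,0,0],1],[[-10,0,0],[0,0,0],1],[[0,0,0],[0,0,0],1],[[0,0,0],[0,0,0],1]]}}

```text
t: 54.52
tool_pos: [0.5482, 0.2348, 0.1548]
tool_rot: [-2.07, 2.356, -0.002]
ft_force: [0.6, -1.0, -0.5]
width: 0.0432
```

```bash
python3 - <<'E'
from br import *
todo([536,242,100],yaw=-91.6)
E
```

```text
t 54.52 pos [548.2 234.8 154.8] yaw -97.38 zax [ 0.005  0.002 -1.   ] w 43.2 F [ 0.6 -1.  -0.5] q [ 0.4   0.43  0.09  1.22  0.   -1.04]
 shift [-5.4 13.3 54.8]
 turn [-0.25  0.16 -5.78]
 shift after turn [-6.8 12.4 54.8]
```

Emit:
{"fn": "servo_tool", "kwargs": {"deltas": [[[0,0,0],[0,0,-3],1],[[0,0,0],[0,0,-2.6],1],[[-2,4,0],[0,0,0],1],[[-2,4,0],[0,0,0],1],[[-2,3,0],[0,0,0],1],[[0,0,12],[0,0,0],1],[[0,0,18],[0,0,0],1],[[0,0,15],[0,0,0],1],[[0,0,0],[0,0,0],1],[[0,0,0],[0,0,0],1]]}}

```text
t: 55.35
tool_pos: [0.5369, 0.2345, 0.1101]
tool_rot: [-2.157, 2.276, -0.005]
ft_force: [0.0, 0.7, 0.3]
width: 0.0435
```

```bash
python3 - <<'E'
from br import *
todo([536,242,37.5],yaw=-91.6)
E
```

```text
t 55.35 pos [536.9 234.5 110.1] yaw -93.09 zax [ 0.006  0.002 -1.   ] w 43.5 F [0.  0.7 0.3] q [ 0.41  0.43 -0.03  1.11 -0.   -1.1 ]
 shift [-7.2  1.7 72.6]
 turn [-0.36  0.12 -1.49]
 shift after turn [-7.4  1.1 72.6]
```

Emit:
{"fn": "servo_tool", "kwargs": {"deltas": [[[-3,1,12],[0,0,-0.8],1],[[-3,0,15],[0,0,-0.5],1],[[0,0,15],[0,0,0],1],[[0,0,14],[0,0,0],1],[[0,0,10],[0,0,0],1],[[0,0,4],[0,0,0],1],[[0,0,0],[0,0,0],1],[[0,0,0],[0,0,0],1]]}}

```text
t: 56.02
tool_pos: [0.5396, 0.2416, 0.0451]
tool_rot: [-2.171, 2.253, -0.009]
ft_force: [0.1, 0.3, -0.7]
width: 0.0437
```

```bash
python3 - <<'E'
from br import *
todo([536,242,37.5],yaw=-91.6)
E
```

```text
t 56.02 pos [539.6 241.6  45.1] yaw -92.12 zax [ 0.014  0.005 -1.   ] w 43.7 F [ 0.1  0.3 -0.7] q [ 0.42  0.48 -0.13  0.95 -0.   -1.11]
 shift [-0.2  3.7  7.5]
 turn [-0.77  0.31 -0.52]
 shift after turn [-0.3  3.6  7.6]
```

Emit:
{"fn": "servo_tool", "kwargs": {"deltas": [[[0,2,4],[-0.4,0.2,0],1],[[0,0,3],[-0.3,0,0],1],[[0,0,0],[0,0,0],1],[[0,0,0],[0,0,0],0],[[0,0,0],[0,0,0],-0.4],[[0,0,0],[0,0,0],-0.4],[[0,0,0],[0,0,0],-0.4],[[0,0,-10],[0,0,0],-0.4],[[0,0,-25],[0,0,0],-0.4],[[0,0,-35],[0,0,0],-0.4],[[0,0,-35],[0,0,0],-0.4],[[0,0,-35],[0,0,0],-1],[[0,0,-25],[0,0,0],-1],[[0,0,0],[0,0,0],-1]]}}

```text
t: 57.18
tool_pos: [0.5361, 0.2407, 0.2161]
tool_rot: [-2.177, 2.261, 0.001]
ft_force: [0.9, -0.2, 0.3]
width: 0.0859
```

Emit:
{"fn": "servo_tool", "kwargs": {"deltas": [[[20,0,-1],[0,0,0],-1],[[36,0,-1],[0,0,0],-1],[[36,0,-1],[0,0,0],-1],[[36,0,-1],[0,0,0],-1],[[36,0,-1],[0,0,0],-1],[[36,0,-1],[0,0,0],-1],[[36,0,-1],[0,0,0],-1],[[36,0,-1],[0,0,0],-1],[[36,0,-1],[0,0,0],-1],[[36,0,-1],[0,0,0],-1],[[36,0,-1],[0,0,0],-1],[[36,0,-1],[0,0,0],-1],[[36,0,-1],[0,0,0],-1],[[36,0,-1],[0,0,0],-1],[[36,0,-1],[0,0,0],-1],[[10,0,0],[0,0,0],-1],[[0,0,0],[0,0,0],-1]]}}

```text
t: 58.6
tool_pos: [0.513, -0.3161, 0.2396]
tool_rot: [-2.176, 2.249, -0.012]
ft_force: [1.0, -0.1, -0.1]
width: 0.0854
```

Emit:
{"fn": "servo_tool", "kwargs": {"deltas": [[[0,0,0],[0,0,7],-1],[[0,0,0],[0,0,7],-1],[[0,0,0],[0,0,7],-1],[[0,0,0],[0,0,7],-1],[[0,0,0],[0,0,7],-1],[[0,0,0],[0,0,7],-1],[[0,0,0],[0,0,7],-1],[[0,0,0],[0,0,7],-1],[[0,0,0],[0,0,7],-1],[[0,0,0],[0,0,7],-1],[[0,0,0],[0,0,7],-1],[[0,0,0],[0,0,7],-1],[[0,0,0],[0,0,0],-1],[[0,0,0],[0,0,0],-1]]}}

```text
t: 59.77
tool_pos: [0.514, -0.3004, 0.2443]
tool_rot: [-0.06, 3.125, 0.008]
ft_force: [-0.1, -0.1, -0.2]
width: 0.086
```

```bash
python3 - <<'E'
from br import *
todo([481,-314.7,31],yaw=174.7)
im,ci=shot('wrist','w21.png')
print(proj(ci,[.481,-.3147,.054]));m,_=bricks(im,ci,(60,20,450,320),thr=1.03)
E
```

```text
t 59.77 pos [ 514.  -300.4  244.3] yaw -177.79 zax [ 0.016  0.006 -1.   ] w 86.0 F [-0.1 -0.1 -0.2] q [-0.54  0.41  0.28  1.43  0.01 -0.57]
 shift [ 37.  -14.1 212.6]
 turn [0.35 0.92 7.51]
 shift after turn [ 31.6 -17.2 213.3]
[[240.73942553 132.04598178]]
(239, 104, 24, 58) [ 481.1 -304.6] [19.5 63.2] 83.0
(253, 73, 119, 106) [ 476.4 -241.9] [129.9 104.5] 81.7
```

Emit:
{"fn": "servo_tool", "kwargs": {"deltas": [[[0,0,0],[0.2,0.5,3.5],-1],[[0,0,0],[0.1,0.3,3.5],-1],[[0,0,0],[0,0,0],-1],[[4,-2,15],[0,0,0],-1],[[4,-2,18],[0,0,0],-1],[[4,-2,18],[0,0,0],-1],[[4,-2,18],[0,0,0],-1],[[4,-2,18],[0,0,0],-1],[[4,-2,18],[0,0,0],-1],[[4,-2,18],[0,0,0],-1],[[4,-2,18],[0,0,0],-1],[[0,-1,8],[0,0,0],-1],[[0,0,0],[0,0,0],-1],[[0,0,0],[0,0,0],-1]]}}

```text
t: 60.98
tool_pos: [0.4816, -0.3124, 0.0914]
tool_rot: [0.034, 3.134, -0.0]
ft_force: [0.8, 0.1, -0.1]
width: 0.0855
```

```bash
python3 - <<'E'
from br import *
todo([481,-314.7,31],yaw=174.7)
im,ci=shot('wrist','w22.png')
print(proj(ci,[.481,-.3147,.054]));m,_=bricks(im,ci,(60,20,450,320),thr=1.0)
E
```

```text
t 60.98 pos [ 481.6 -312.4   91.4] yaw 178.75 zax [ 0.007 -0.    -1.   ] w 85.5 F [ 0.8  0.1 -0.1] q [-0.58  0.42 -0.1   1.05  0.   -0.56]
 shift [ 1.  -2.3 60.4]
 turn [0.01 0.42 4.05]
 shift after turn [ 0.4 -2.3 60.4]
[[249.49018814 216.85708905]]
(252, 171, 31, 58) [ 469.3 -303.6] [17.3 39.5] 83.9
(281, 113, 67, 35) [ 425.9 -275.4] [39.5 19. ] 85.7
```

Emit:
{"fn": "servo_tool", "kwargs": {"deltas": [[[0,-1,2],[0,0.2,2],-1],[[0,-1,10],[0,0,1.8],-1],[[0,0,15],[0,0,0],-1],[[0,0,15],[0,0,0],-1],[[0,0,9],[0,0,0],-1],[[0,0,5],[0,0,0],-1],[[0,0,0],[0,0,0],-1],[[0,0,0],[0,0,0],-1]]}}

```text
t: 61.7
tool_pos: [0.4889, -0.317, 0.0427]
tool_rot: [0.13, 3.123, -0.01]
ft_force: [0.4, 0.1, -0.1]
width: 0.085
```

```bash
python3 - <<'E'
from br import *
todo([481,-314.7,33],yaw=174.7)
E
```

```text
t 61.7 pos [ 488.9 -317.    42.7] yaw 175.23 zax [ 0.016 -0.007 -1.   ] w 85.0 F [ 0.4  0.1 -0.1] q [-0.58  0.46 -0.16  0.93  0.   -0.49]
 shift [8.2 1.7 9.5]
 turn [-0.34  0.93  0.53]
 shift after turn [8.1 1.6 9.7]
```

Emit:
{"fn": "servo_tool", "kwargs": {"deltas": [[[3,1,3],[-0.2,0.5,0],-1],[[3,0,4],[-0.1,0.4,0],-1],[[1,0,2],[0,0,0],-1],[[0,0,0],[0,0,0],-1],[[0,0,0],[0,0,0],-0.4],[[0,0,0],[0,0,0],-0.1],[[0,0,0],[0,0,0],0.2],[[0,0,0],[0,0,0],1],[[0,0,0],[0,0,0],1],[[0,0,0],[0,0,0],1],[[0,0,0],[0,0,0],1]]}}

```text
t: 62.62
tool_pos: [0.4829, -0.3163, 0.0359]
tool_rot: [0.13, 3.137, -0.003]
ft_force: [1.0, 0.6, -1.0]
width: 0.0431
```

Emit:
{"fn": "servo_tool", "kwargs": {"deltas": [[[0,0,-15],[0,0,0],1],[[0,0,-30],[0,0,0],1],[[0,0,-35],[0,0,-1],1],[[0,0,-35],[0,0,-7],1],[[0,0,0],[0,0,-7],1],[[0,0,0],[0,0,-7],1],[[0,0,0],[0,0,-7],1],[[0,0,0],[0,0,-7],1],[[0,0,0],[0,0,-7],1],[[0,0,0],[0,0,-7],1],[[0,0,0],[0,0,-7],1],[[0,0,0],[0,0,-7],1],[[0,0,0],[0,0,-7],1],[[0,0,0],[0,0,-7],1],[[0,0,0],[0,0,-7],1],[[0,0,0],[0,0,0],1],[[0,0,0],[0,0,0],1]]}}

```text
t: 64.03
tool_pos: [0.4811, -0.3148, 0.1551]
tool_rot: [2.067, -2.365, -0.002]
ft_force: [0.5, 0.0, -1.0]
width: 0.0431
```

```bash
python3 - <<'E'
from br import *
todo([434,242,150],yaw=-91.6)
E
```

```text
t 64.03 pos [ 481.1 -314.8  155.1] yaw -97.7 zax [-0.001  0.    -1.   ] w 43.1 F [ 0.5  0.  -1. ] q [-0.58  0.39  0.03  1.21 -0.   -2.02]
 shift [-545.5  121.2    5.2]
 turn [ 0.08  0.   -6.1 ]
 shift after turn [-555.3   62.6    5.1]
```

Emit:
{"fn": "servo_tool", "kwargs": {"deltas": [[[0,0,0],[0,0,-3],1],[[0,0,0],[0,0,-2.5],1],[[-20,3,0],[0,0,0],1],[[-34,5,0],[0,0,0],1],[[-34,5,0],[0,0,0],1],[[-34,5,0],[0,0,0],1],[[-34,5,0],[0,0,0],1],[[-34,5,0],[0,0,0],1],[[-34,5,0],[0,0,0],1],[[-34,5,0],[0,0,0],1],[[-34,5,0],[0,0,0],1],[[-34,5,0],[0,0,0],1],[[-34,5,0],[0,0,0],1],[[-34,5,0],[0,0,0],1],[[-34,5,0],[0,0,0],1],[[-34,5,0],[0,0,0],1],[[-34,5,0],[0,0,0],1],[[-20,0,0],[0,0,0],1],[[0,0,0],[0,0,0],1],[[0,0,0],[0,0,0],1]]}}

```text
t: 65.7
tool_pos: [0.4459, 0.2287, 0.1543]
tool_rot: [-2.068, 2.362, -0.001]
ft_force: [-0.6, -0.7, -0.9]
width: 0.0434
```

```bash
python3 - <<'E'
from br import *
todo([434,242,100],yaw=-91.6)
E
```

```text
t 65.7 pos [445.9 228.7 154.3] yaw -97.59 zax [ 0.002  0.001 -1.   ] w 43.4 F [-0.6 -0.7 -0.9] q [ 0.47  0.24 -0.18  1.15 -0.   -0.96]
 shift [-11.5  13.6  54.3]
 turn [-0.12  0.06 -5.99]
 shift after turn [-13.   12.2  54.3]
```

Emit:
{"fn": "servo_tool", "kwargs": {"deltas": [[[0,0,0],[0,0,-3],1],[[0,0,0],[0,0,-2.8],1],[[-4,4,0],[0,0,0],1],[[-4,4,0],[0,0,0],1],[[-4,3,0],[0,0,0],1],[[0,0,12],[0,0,0],1],[[0,0,18],[0,0,0],1],[[0,0,15],[0,0,0],1],[[0,0,0],[0,0,0],1],[[0,0,0],[0,0,0],1]]}}

```text
t: 66.53
tool_pos: [0.4337, 0.2397, 0.1092]
tool_rot: [-2.156, 2.28, -0.002]
ft_force: [0.0, 0.0, 0.1]
width: 0.0431
```

```bash
python3 - <<'E'
from br import *
todo([434,242,38],yaw=-91.6)
E
```

```text
t 66.53 pos [433.7 239.7 109.2] yaw -93.2 zax [ 0.004  0.001 -1.   ] w 43.1 F [0.  0.  0.1] q [ 0.51  0.25 -0.28  1.03 -0.   -1.01]
 shift [-2.2  0.1 71.2]
 turn [-0.2   0.09 -1.6 ]
 shift after turn [-2.3 -0.2 71.2]
```

Emit:
{"fn": "servo_tool", "kwargs": {"deltas": [[[-1,0,12],[0,0,-0.8],1],[[0,0,15],[0,0,-0.5],1],[[0,0,15],[0,0,0],1],[[0,0,14],[0,0,0],1],[[0,0,8],[0,0,0],1],[[0,0,4],[0,0,0],1],[[0,0,0],[0,0,0],1],[[0,0,0],[0,0,0],1]]}}

```text
t: 67.2
tool_pos: [0.4369, 0.2429, 0.0457]
tool_rot: [-2.17, 2.257, -0.005]
ft_force: [0.5, -0.2, -0.5]
width: 0.043
```

```bash
python3 - <<'E'
from br import *
todo([434,242,38],yaw=-91.6)
E
```

```text
t 67.2 pos [436.9 242.9  45.7] yaw -92.26 zax [ 0.01   0.005 -1.   ] w 43.0 F [ 0.5 -0.2 -0.5] q [ 0.51  0.31 -0.38  0.87 -0.   -1.02]
 shift [1.  2.9 7.7]
 turn [-0.58  0.31 -0.66]
 shift after turn [1.  2.9 7.7]
```

Positions are as expected. I release brick C, rise, and check the box.

Emit:
{"fn": "servo_tool", "kwargs": {"deltas": [[[0,2,4],[-0.4,0.2,0],1],[[0,0,3],[-0.2,0,0],1],[[0,0,0],[0,0,0],1],[[0,0,0],[0,0,0],0],[[0,0,0],[0,0,0],-0.4],[[0,0,0],[0,0,0],-0.4],[[0,0,0],[0,0,0],-0.4],[[0,0,-10],[0,0,0],-0.4],[[0,0,-25],[0,0,0],-0.4],[[0,0,-35],[0,0,0],-0.4],[[0,0,-35],[0,0,0],-0.4],[[0,0,-35],[0,0,0],-0.4],[[0,0,-35],[0,0,0],1],[[0,0,-35],[0,0,0],1],[[0,0,-30],[0,0,0],1],[[0,0,0],[0,0,0],1]]}}

```text
t: 68.53
tool_pos: [0.4321, 0.2408, 0.2975]
tool_rot: [-2.175, 2.264, 0.002]
ft_force: [1.0, -0.3, -0.0]
width: 0.0112
```

Emit:
{"fn": "servo_tool", "kwargs": {"deltas": [[[0,20,0],[0,0,0],1],[[0,25,0],[0,0,0],1],[[0,25,0],[0,0,0],1],[[0,25,0],[0,0,0],1],[[0,20,0],[0,0,0],1],[[0,10,0],[0,0,0],1],[[0,0,0],[0,0,0],1],[[0,0,0],[0,0,0],1]]}}

```text
t: 69.2
tool_pos: [0.3029, 0.2453, 0.305]
tool_rot: [-2.166, 2.257, -0.001]
ft_force: [0.2, -0.1, 0.0]
width: -0.0002
```

```bash
python3 - <<'E'
from br import *
todo([305,460,275],yaw=-91.6)
s,cs=shot('scene','s23.png');t,ct=shot('top','t23.png');w,_=shot('wrist','w23.png')
c=np.zeros((600,800,3),np.uint8)
c[:360,:480]=cv2.resize(s[140:290,190:390],(480,360),interpolation=cv2.INTER_CUBIC)
c[:240,480:]=cv2.resize(w,(320,240));c[240:,480:]=cv2.resize(t[130:265,110:230],(320,360),interpolation=cv2.INTER_CUBIC)
c[360:,:480]=cv2.resize(s[180:280,100:300],(480,240),interpolation=cv2.INTER_CUBIC);cv2.imwrite('pics/c23.png',c)
E
```

```text
t 69.2 pos [302.9 245.3 305. ] yaw -92.36 zax [ 0.01   0.009 -1.   ] w -0.2 F [ 0.2 -0.1  0. ] q [ 0.68 -0.03 -0.1   1.48  0.   -0.85]
 shift [-214.3    7.    32. ]
 turn [-0.56  0.55 -0.76]
 shift after turn [-214.7    3.9   30. ]
```

View pics/c23.png

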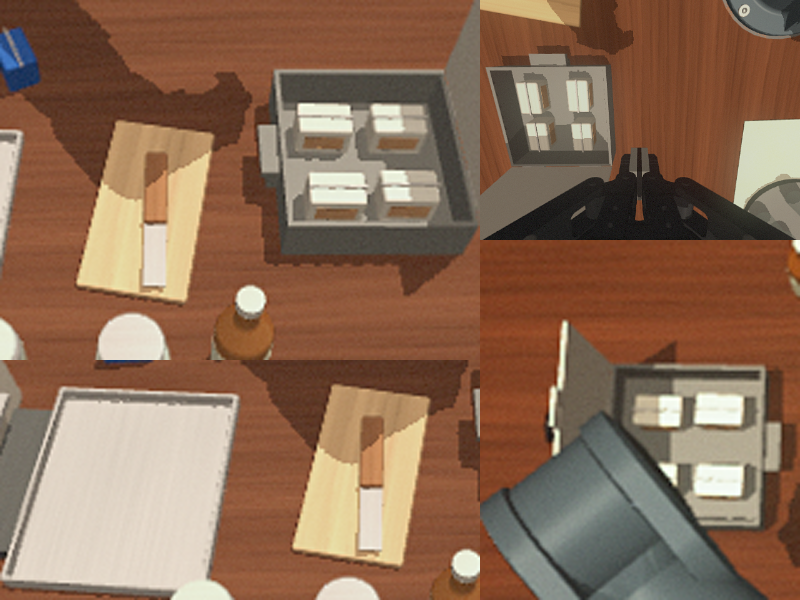

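The view shows four bricks standing in the box, an empty tray, the spreader on its board and the lid upright. Now I go round behind the lid.

Emit:
{"fn": "servo_tool", "kwargs": {"deltas": [[[-20,0,0],[-0.3,0.3,0],1],[[-30,0,0],[-0.2,0.2,0],1],[[-30,0,0],[0,0,0],1],[[-30,0,0],[0,0,0],1],[[-30,0,0],[0,0,0],1],[[-30,0,0],[0,0,0],1],[[-25,0,0],[0,0,0],1],[[-8,0,0],[0,0,0],1],[[0,0,0],[0,0,0],1],[[0,0,0],[0,0,0],1]]}}

```text
t: 70.18
tool_pos: [0.3206, 0.4573, 0.2984]
tool_rot: [2.158, -2.274, 0.005]
ft_force: [0.2, -0.0, 0.6]
width: -0.0
```

```bash
python3 - <<'E'
from br import *
todo([470,465,275],yaw=-91.6)
E
```

```text
t 70.18 pos [320.6 457.3 298.4] yaw -92.99 zax [-0.003 -0.007 -1.   ] w -0.0 F [ 0.2 -0.   0.6] q [ 0.96  0.35  0.34  1.56 -0.   -0.56]
 shift [ -15.6 -148.8   22.9]
 turn [ 0.14 -0.39 -1.39]
 shift after turn [ -11.8 -149.1   23.4]
```

Emit:
{"fn": "servo_tool", "kwargs": {"deltas": [[[-12,0,0],[0,0,0],1],[[-2,-15,0],[0,0,0],1],[[-1,-20,2],[0,0,0],1],[[-1,-20,3],[0,0,0],1],[[-1,-20,3],[0,0,0],1],[[-1,-20,3],[0,0,0],1],[[-1,-20,3],[0,0,0],1],[[-1,-15,3],[0,0,0],1],[[0,-8,3],[0,0,0],1],[[0,0,0],[0,0,0],1],[[0,0,0],[0,0,0],1]]}}

```text
t: 71.1
tool_pos: [0.4703, 0.4589, 0.2778]
tool_rot: [2.147, -2.282, 0.006]
ft_force: [-0.5, -0.2, 0.8]
width: -0.0003
```

```bash
python3 - <<'E'
from br import *
todo([470,440,275],yaw=-91.6)
E
```

```text
t 71.1 pos [470.3 458.9 277.8] yaw -93.5 zax [-0.003 -0.009 -1.   ] w -0.3 F [-0.5 -0.2  0.8] q [ 0.78  0.6   0.67  1.65 -0.   -0.73]
 shift [18.9 -0.9  3. ]
 turn [ 0.16 -0.5  -1.9 ]
 shift after turn [18.9 -0.2  2.8]
```

Emit:
{"fn": "servo_tool", "kwargs": {"deltas": [[[12,0,0],[0,0,0],1],[[12,0,0],[0,0,0],1],[[10,0,0],[0,0,0],1],[[10,0,1],[0,0,0],1],[[10,0,1],[0,0,0],1],[[10,0,2],[0,0,0],1],[[10,0,2],[0,0,0],1],[[10,0,3],[0,0,0],1],[[8,0,3],[0,0,0],1],[[0,0,0],[0,0,0],1]]}}

```text
t: 71.93
tool_pos: [0.4562, 0.3639, 0.2716]
tool_rot: [-2.159, 2.282, -0.004]
ft_force: [-0.7, -0.9, 0.0]
width: 0.0
```

```bash
python3 - <<'E'
from br import *
todo([470,316,251],yaw=-91.6)
s,cs=shot('scene','s24.png')
E
```

```text
t 71.93 pos [456.2 363.9 271.6] yaw -93.16 zax [ 0.002 -0.002 -1.   ] w 0.0 F [-0.7 -0.9  0. ] q [ 0.67  0.39  0.33  1.51 -0.   -0.84]
 shift [ 47.  -16.4  20.7]
 turn [-0.1  -0.1  -1.56]
 shift after turn [ 47.5 -15.1  20.6]
```

```bash
cat > lid.py <<'E'
from h import *
def lidpred(ci,th,s,r=.22,h=np.array([.4875,.401,.07])):
    t=np.radians(th);u=np.array([.028,1,0]);v=np.array([1,-.028,0])
    return proj(ci,h-u*r*np.cos(t)+np.array([0,0,r*np.sin(t)])+v*s)[0].round(1)
E
python3 - <<'E'
from lid import *
t,ct=shot('top','t24.png');a=cv2.imread('pics/t23.png')
for th in (95,90,85,80,75,70,65): print(th,'far corner top',lidpred(ct,th,.115))
for n,im in(('before',a),('now',t)):
    g=cv2.cvtColor(im,cv2.COLOR_BGR2HSV);
    for y in (165,168,172,176): print(n,y,''.join('W' if (s<80 and v>90) else ('k' if v<60 else '.') for s,v in zip(g[y,125:200,1],g[y,125:200,2])))
E
```

```text
95 far corner top [137.4 160.1]
90 far corner top [143.1 160.1]
85 far corner top [148.9 160.2]
80 far corner top [154.9 160.5]
75 far corner top [160.8 160.9]
70 far corner top [166.6 161.5]
65 far corner top [172.3 162.2]
before 165 ................WW.WWW.....................................................
before 168 ...............WWWWWWWWWW..................................................
before 172 ...............WWWWWWWWWWWWWW..............................................
before 176 ...............WW.WWWWWWWWWWWWWWW..........................................
now 165 WWWWWWWWW.kkkk...................WWW.......................................
now 168 WWWWWWWWWWW.kkk.................WWW........................................
now 172 WWWWWWWWWWWWWWWkk................WW........................................
now 176 WW..WWWWWWWWWWWWWW.k.............WW........................................
```

The lid is now at about 77°, so it follows the finger. Keep closing.

Emit:
{"fn": "servo_tool", "kwargs": {"deltas": [[[9,-1,3],[0,0,0],1],[[9,-1,3.5],[0,0,0],1],[[9,-1,4],[0,0,0],1],[[9,-1,4.5],[0,0,0],1],[[9,-1,5],[0,0,0],1],[[9,-1,6],[0,0,0],1],[[8,-1,6],[0,0,0],1],[[8,-1,6.5],[0,0,0],1],[[8,-1,7],[0,0,0],1],[[7,-1,7],[0,0,0],1],[[0,0,0],[0,0,0],1]]}}

```text
t: 72.95
tool_pos: [0.4597, 0.2849, 0.2207]
tool_rot: [-2.165, 2.268, -0.0]
ft_force: [-0.2, 0.3, -0.7]
width: -0.0002
```

```bash
python3 - <<'E'
from br import *
todo([470,233,178],yaw=-91.6)
E
```

```text
t 72.95 pos [459.7 284.9 220.7] yaw -92.66 zax [ 0.005  0.005 -1.   ] w -0.2 F [-0.2  0.3 -0.7] q [ 0.55  0.29  0.06  1.33  0.   -0.97]
 shift [ 51.6 -12.5  42.6]
 turn [-0.27  0.27 -1.06]
 shift after turn [ 51.6 -11.8  42.7]
```

Emit:
{"fn": "servo_tool", "kwargs": {"deltas": [[[8,-1,7],[0,0,0],1],[[8,-1,7],[0,0,0],1],[[8,-1,7],[0,0,0],1],[[7,-1,7],[0,0,0],1],[[6,-1,7],[0,0,0],1],[[5,0,8],[0,0,0],1],[[4,0,8],[0,0,0],1],[[4,0,9],[0,0,0],1],[[3,0,9],[0,0,0],1],[[3,0,9],[0,0,0],1],[[0,0,0],[0,0,0],1]]}}

```text
t: 73.87
tool_pos: [0.4625, 0.2273, 0.137]
tool_rot: [-2.165, 2.265, 0.001]
ft_force: [-1.2, -0.4, -0.5]
width: 0.0001
```

```bash
python3 - <<'E'
from br import *
todo([470,210,90],yaw=-91.6)
E
```

```text
t 73.87 pos [462.5 227.3 137. ] yaw -92.57 zax [ 0.006  0.006 -1.   ] w 0.1 F [-1.2 -0.4 -0.5] q [ 0.45  0.27 -0.19  1.11  0.   -1.07]
 shift [17.2 -8.  46.9]
 turn [-0.31  0.35 -0.97]
 shift after turn [17.1 -8.  47. ]
```

Emit:
{"fn": "servo_tool", "kwargs": {"deltas": [[[3,0,8],[0,0,0],1],[[3,0,8],[0,0,0],1],[[3,0,8],[0,0,0],1],[[2,0,8],[0,0,0],1],[[1,0,8],[0,0,0],1],[[0,0,0],[0,0,0],1]]}}

```text
t: 74.37
tool_pos: [0.4621, 0.2145, 0.0926]
tool_rot: [-2.166, 2.264, 0.001]
ft_force: [-0.5, -0.1, 0.0]
width: 0.0003
```

Emit:
{"fn": "servo_tool", "kwargs": {"deltas": [[[0,0,5],[0,0,0],1],[[0,0,5],[0,0,0],1],[[0,0,0],[0,0,0],1]]}}

```text
t: 74.62
tool_pos: [0.4622, 0.2145, 0.0815]
tool_rot: [-2.166, 2.265, 0.001]
ft_force: [-0.6, -0.6, -0.4]
width: -0.0
```

Emit:
{"fn": "servo_tool", "kwargs": {"deltas": [[[0,0,4],[0,0,0],1],[[0,0,0],[0,0,0],1]]}}

```text
t: 74.78
tool_pos: [0.4624, 0.2148, 0.0772]
tool_rot: [-2.166, 2.264, 0.001]
ft_force: [-0.0, -0.4, 0.1]
width: -0.0003
```

```bash
python3 - <<'E'
from lid import *
todo([470,210,70],yaw=-91.6)
s,ca=shot('scene','s25.png')
a=cv2.imread('pics/s8.png');print('diff vs shut (scene lid far half):',[int(cv2.absdiff(a,s)[y0:y1,x0:x1].mean()) for (y0,y1,x0,x1) in ((205,250,310,385),(225,248,305,390),(190,205,295,305))])
for th in (0,2,5,10): print(th,lidpred(ca,th,.115),lidpred(ca,th,-.115))
for x in (310,320): print(x,s[215:250,x].mean(1).astype(int).tolist(),a[215:250,x].mean(1).astype(int).tolist())
E
```

```text
t 74.78 pos [462.4 214.8  77.2] yaw -92.55 zax [ 0.006  0.006 -1.   ] w -0.3 F [-0.  -0.4  0.1] q [ 0.43  0.3  -0.3   0.96  0.   -1.09]
 shift [ 4.5 -7.8  7.2]
 turn [-0.31  0.37 -0.95]
 shift after turn [ 4.6 -7.8  7.2]
diff vs shut (scene lid far half): [14, 14, 40]
0 [311. 233.] [304.7 167.6]
2 [311.4 231.6] [305. 166.]
5 [312.2 229.4] [305.7 163.6]
10 [314.  225.8] [307.2 159.5]
310 [159, 232, 234, 235, 235, 232, 233, 233, 228, 216, 206, 183, 159, 137, 125, 100, 95, 99, 106, 77, 73, 70, 67, 69, 71, 74, 67, 73, 65, 71, 70, 63, 56, 54, 55] [214, 217, 214, 216, 215, 216, 216, 217, 222, 223, 222, 222, 220, 215, 218, 211, 197, 182, 100, 88, 61, 56, 63, 60, 65, 60, 62, 60, 67, 59, 65, 54, 49, 52, 46]
320 [226, 227, 226, 226, 225, 225, 228, 228, 231, 233, 157, 230, 229, 228, 227, 229, 233, 109, 99, 80, 69, 73, 71, 72, 68, 68, 71, 75, 67, 73, 71, 55, 63, 60, 62] [213, 211, 212, 211, 211, 212, 211, 211, 213, 213, 216, 164, 215, 212, 212, 214, 213, 223, 125, 60, 59, 58, 63, 63, 63, 65, 62, 63, 65, 61, 65, 51, 47, 53, 49]
```

The lid is still about 2° open (edge one pixel higher than when shut). I press on until force builds.

Emit:
{"fn": "servo_tool", "kwargs": {"deltas": [[[0,0,4],[0,0,0],1],[[0,0,0],[0,0,0],1]]}}

```text
t: 75.0
tool_pos: [0.4629, 0.2152, 0.0736]
tool_rot: [-2.165, 2.263, 0.0]
ft_force: [-0.5, 0.3, -0.2]
width: 0.0006
```

Emit:
{"fn": "servo_tool", "kwargs": {"deltas": [[[0,0,4],[0,0,0],1],[[0,0,0],[0,0,0],1]]}}

```text
t: 75.17
tool_pos: [0.4636, 0.2155, 0.0701]
tool_rot: [-2.164, 2.262, -0.001]
ft_force: [-0.4, -0.1, -0.7]
width: -0.0
```

Emit:
{"fn": "servo_tool", "kwargs": {"deltas": [[[0,0,3],[0,0,0],1],[[0,0,0],[0,0,0],1]]}}

```text
t: 75.33
tool_pos: [0.4642, 0.2157, 0.07]
tool_rot: [-2.162, 2.26, -0.003]
ft_force: [-1.1, 0.3, 1.1]
width: 0.0
```

Emit:
{"fn": "servo_tool", "kwargs": {"deltas": [[[0,0,3],[0,0,0],1],[[0,0,0],[0,0,0],1]]}}

```text
t: 75.5
tool_pos: [0.4649, 0.216, 0.0702]
tool_rot: [-2.16, 2.258, -0.005]
ft_force: [-0.8, 0.1, -0.2]
width: -0.0006
```

```bash
python3 - <<'E'
from lid import *
todo([470,210,70],yaw=-91.6)
s,ca=shot('scene','s26.png');a=cv2.imread('pics/s8.png')
for x in (310,320,340): print(x,s[215:240,x].mean(1).astype(int).tolist(),a[215:240,x].mean(1).astype(int).tolist())
E
```

```text
t 75.5 pos [464.9 216.   70.2] yaw -92.54 zax [ 0.014  0.01  -1.   ] w -0.6 F [-0.8  0.1 -0.2] q [ 0.43  0.31 -0.32  0.93  0.   -1.09]
 shift [ 5.7 -5.3  0.2]
 turn [-0.81  0.59 -0.94]
 shift after turn [ 5.8 -5.2  0.2]
310 [165, 161, 226, 231, 229, 231, 230, 231, 233, 235, 236, 238, 234, 230, 230, 226, 213, 194, 107, 95, 71, 72, 73, 69, 71] [214, 217, 214, 216, 215, 216, 216, 217, 222, 223, 222, 222, 220, 215, 218, 211, 197, 182, 100, 88, 61, 56, 63, 60, 65]
320 [226, 224, 226, 226, 226, 226, 225, 226, 227, 227, 228, 177, 228, 226, 225, 226, 228, 235, 137, 69, 69, 69, 69, 75, 72] [213, 211, 212, 211, 211, 212, 211, 211, 213, 213, 216, 164, 215, 212, 212, 214, 213, 223, 125, 60, 59, 58, 63, 63, 63]
340 [226, 224, 225, 226, 225, 225, 225, 225, 225, 225, 230, 176, 206, 229, 226, 227, 227, 232, 146, 70, 70, 66, 74, 71, 71] [212, 211, 212, 213, 213, 212, 213, 212, 213, 213, 216, 164, 192, 215, 214, 212, 214, 219, 135, 62, 57, 63, 60, 57, 63]
```

The lid edge now matches the shut picture exactly, with tool z stalled at 70, so tip height is tool z + 6 mm. Next the plunger: cap top at 118 mm means contact near tool z 112 and the stop near 94.

Emit:
{"fn": "servo_tool", "kwargs": {"deltas": [[[0,0,-10],[-0.4,0.3,0],1],[[0,0,-20],[-0.3,0.2,0],1],[[0,0,-25],[0,0,0],1],[[0,0,-15],[0,0,0],1],[[-10,-3,0],[0,0,0],1],[[-14,-4,0],[0,0,0],1],[[-14,-4,0],[0,0,0],1],[[-14,-4,0],[0,0,0],1],[[-10,-3,0],[0,0,0],1],[[-4,-1,0],[0,0,0],1],[[0,0,0],[0,0,0],1],[[0,0,0],[0,0,0],1]]}}

```text
t: 76.55
tool_pos: [0.487, 0.2851, 0.1385]
tool_rot: [2.171, -2.271, -0.001]
ft_force: [0.5, -1.1, 0.1]
width: -0.0001
```

```bash
python3 - <<'E'
from lid import *
todo([485.5,290,120],yaw=-91.6)
s,ca=shot('scene','s27.png');a=cv2.imread('pics/s8.png')
for x in (320,340): print(x,s[228:240,x].mean(1).astype(int).tolist(),a[228:240,x].mean(1).astype(int).tolist())
E
```

```text
t 76.55 pos [487.  285.1 138.5] yaw -92.57 zax [-0.     0.001 -1.   ] w -0.1 F [ 0.5 -1.1  0.1] q [ 0.53  0.37 -0.04  1.16  0.   -1.  ]
 shift [-4.8  1.7 18.5]
 turn [ 0.03  0.03 -0.97]
 shift after turn [-4.8  1.7 18.5]
320 [166, 163, 166, 165, 169, 137, 72, 64, 73, 70, 73, 68] [212, 212, 214, 213, 223, 125, 60, 59, 58, 63, 63, 63]
340 [228, 226, 225, 226, 230, 149, 72, 70, 68, 74, 70, 70] [215, 214, 212, 214, 219, 135, 62, 57, 63, 60, 57, 63]
```

Emit:
{"fn": "servo_tool", "kwargs": {"deltas": [[[-2,1,5],[0,0,0],1],[[-1,0,8],[0,0,0],1],[[0,0,8],[0,0,0],1],[[0,0,5],[0,0,0],1],[[0,0,5],[0,0,0],1],[[0,0,5],[0,0,0],1]]}}

```text
t: 77.1
tool_pos: [0.4861, 0.2869, 0.0999]
tool_rot: [-2.168, 2.271, 0.001]
ft_force: [-1.2, 0.1, 6.6]
width: 0.0001
```

Emit:
{"fn": "servo_tool", "kwargs": {"deltas": [[[0,0,4],[0,0,0],1],[[0,0,3],[0,0,0],1],[[0,0,3],[0,0,0],1]]}}

```text
t: 77.35
tool_pos: [0.4871, 0.2874, 0.0926]
tool_rot: [-2.164, 2.268, -0.0]
ft_force: [-26.1, -15.3, 84.0]
width: -0.0
```

Emit:
{"fn": "servo_tool", "kwargs": {"deltas": [[[0,0,3],[0,0,0],1],[[0,0,3],[0,0,0],1],[[0,0,3],[0,0,0],1]]}}

```text
t: 77.6
tool_pos: [0.4869, 0.2873, 0.0931]
tool_rot: [-2.159, 2.264, -0.002]
ft_force: [-20.1, -10.5, 53.1]
width: -0.0004
```

```bash
python3 - <<'E'
from lid import *
todo([485.5,290,94],yaw=-91.6)
E
```

```text
t 77.6 pos [486.9 287.3  93.1] yaw -92.7 zax [ 0.01   0.008 -1.   ] w -0.4 F [-20.1 -10.5  53.1] q [ 0.53  0.39 -0.13  1.04  0.   -0.99]
 shift [-2.7  1.5 -0.9]
 turn [-0.58  0.48 -1.1 ]
 shift after turn [-2.7  1.5 -0.9]
```

The stop is reached at tool z 93 (53–84 N, more than needed). I come fully up and do the second stroke more gently.

Emit:
{"fn": "servo_tool", "kwargs": {"deltas": [[[0,0,-6],[0,0,0],1],[[0,0,-10],[-0.4,0.4,0],1],[[0,0,-12],[0,0,0],1],[[0,0,-8],[0,0,0],1],[[0,0,0],[0,0,0],1],[[0,0,0],[0,0,0],1],[[0,0,0],[0,0,0],1],[[0,0,0],[0,0,0],1]]}}

```text
t: 78.27
tool_pos: [0.4863, 0.2864, 0.1303]
tool_rot: [-2.165, 2.27, -0.002]
ft_force: [0.0, 0.5, 0.1]
width: -0.0001
```

```bash
python3 - <<'E'
from lid import *
todo([485.5,288,100],yaw=-91.6)
E
```

```text
t 78.27 pos [486.3 286.4 130.3] yaw -92.73 zax [ 0.004  0.002 -1.   ] w -0.1 F [0.  0.5 0.1] q [ 0.53  0.37 -0.06  1.13 -0.   -0.99]
 shift [-1.5  1.  30.3]
 turn [-0.25  0.13 -1.13]
 shift after turn [-1.6  0.8 30.3]
```

Emit:
{"fn": "servo_tool", "kwargs": {"deltas": [[[0,0,8],[0,0,0],1],[[0,0,8],[0,0,0],1],[[0,0,5],[0,0,0],1],[[0,0,4],[0,0,0],1],[[0,0,0],[0,0,0],1]]}}

```text
t: 78.68
tool_pos: [0.4864, 0.2864, 0.101]
tool_rot: [-2.165, 2.271, -0.002]
ft_force: [1.9, 0.7, 5.2]
width: 0.0003
```

Emit:
{"fn": "servo_tool", "kwargs": {"deltas": [[[0,0,3],[0,0,0],1],[[0,0,0],[0,0,0],1]]}}

```text
t: 78.85
tool_pos: [0.4864, 0.2864, 0.0978]
tool_rot: [-2.165, 2.271, -0.002]
ft_force: [0.0, -0.2, 6.0]
width: 0.0001
```

Emit:
{"fn": "servo_tool", "kwargs": {"deltas": [[[0,0,2.5],[0,0,0],1],[[0,0,0],[0,0,0],1]]}}

```text
t: 79.02
tool_pos: [0.4865, 0.2864, 0.0957]
tool_rot: [-2.165, 2.27, -0.002]
ft_force: [-0.8, -0.3, 6.5]
width: -0.0003
```

Emit:
{"fn": "servo_tool", "kwargs": {"deltas": [[[0,0,2],[0,0,0],1],[[0,0,0.5],[0,0,0],1]]}}

```text
t: 79.18
tool_pos: [0.4865, 0.2865, 0.094]
tool_rot: [-2.165, 2.27, -0.003]
ft_force: [-1.7, 0.1, 7.1]
width: 0.0003
```

Emit:
{"fn": "servo_tool", "kwargs": {"deltas": [[[0,0,1.5],[0,0,0],1],[[0,0,1],[0,0,0],1]]}}

```text
t: 79.35
tool_pos: [0.4868, 0.2866, 0.0936]
tool_rot: [-2.163, 2.269, -0.003]
ft_force: [-9.0, -4.9, 21.3]
width: 0.0
```

The second stroke reached the stop too (21 N at 93.6). Rise, move clear, and do the final check.

Emit:
{"fn": "servo_tool", "kwargs": {"deltas": [[[0,0,-5],[0,0,0],1],[[0,0,-10],[0,0,0],1],[[0,0,-15],[0,0,0],1],[[0,0,-30],[0,0,0],1],[[0,0,-35],[0,0,0],1],[[0,0,-35],[0,0,0],1],[[0,0,-30],[0,0,0],1],[[0,30,0],[0,0,0],1],[[0,30,0],[0,0,0],1],[[0,30,0],[0,0,0],1],[[0,30,0],[0,0,0],1],[[0,20,0],[0,0,0],1],[[0,0,0],[0,0,0],1],[[0,0,0],[0,0,0],1]]}}

```text
t: 80.52
tool_pos: [0.3396, 0.2916, 0.2662]
tool_rot: [-2.16, 2.269, -0.003]
ft_force: [0.3, 0.1, -0.0]
width: -0.0002
```

```bash
python3 - <<'E'
from lid import *
from spr import rep
todo()
s,cs=shot('scene','s30.png');a=cv2.imread('pics/s8.png');t,ct=shot('top','t30.png')
for x in (320,340,360): print(x,s[228:236,x].mean(1).astype(int).tolist(),a[228:236,x].mean(1).astype(int).tolist())
rep(t,ct,(232,155,285,235),.012,'board',lambda h,s,v:(h>15)&(h<32)&(v>130)&(s>60),300)
rep(t,ct,(245,160,270,222),.032,'handle',lambda h,s,v:(h<14)&(s>120)&(v>100),50)
rep(t,ct,(245,150,270,200),.0235,'blade',lambda h,s,v:(s<70)&(v>120),30)
c=np.zeros((600,800,3),np.uint8);c[:]=cv2.resize(s,(800,600),interpolation=cv2.INTER_CUBIC);
c[:220,540:]=cv2.resize(s[165:250,290:390],(260,220),interpolation=cv2.INTER_CUBIC);cv2.imwrite('pics/c30.png',c)
E
```

```text
t 80.52 pos [339.6 291.6 266.2] yaw -92.82 zax [ 0.008  0.005 -1.   ] w -0.2 F [ 0.3  0.1 -0. ] q [ 0.71  0.09 -0.07  1.4  -0.   -0.81]
320 [217, 217, 217, 219, 228, 129, 68, 64] [212, 212, 214, 213, 223, 125, 60, 59]
340 [219, 220, 217, 217, 223, 141, 62, 61] [215, 214, 212, 214, 219, 135, 62, 57]
360 [219, 217, 218, 219, 217, 146, 98, 64] [214, 215, 212, 215, 213, 143, 97, 56]
board (237, 165, 43, 64) c [530.1  18.5] size [130.3 240.9] ang 78.9 [[399.0, -22.0], [636.0, -69.0], [661.0, 59.0], [424.0, 106.0]]
handle (252, 188, 8, 25) c [512.3  27.5] size [27.2 94.9] ang 89.2 [[465.0, 15.0], [560.0, 13.0], [560.0, 40.0], [465.0, 42.0]]
handle (245, 160, 25, 15) c [644.9  19.8] size [94.9 57.1] ang 89.6 [[616.0, -27.0], [673.0, -28.0], [674.0, 67.0], [617.0, 67.0]]
blade (253, 168, 7, 20) c [604.2  24.5] size [23.7 77.1] ang 89.2 [[566.0, 13.0], [643.0, 12.0], [643.0, 36.0], [566.0, 37.0]]
```

View pics/c30.png

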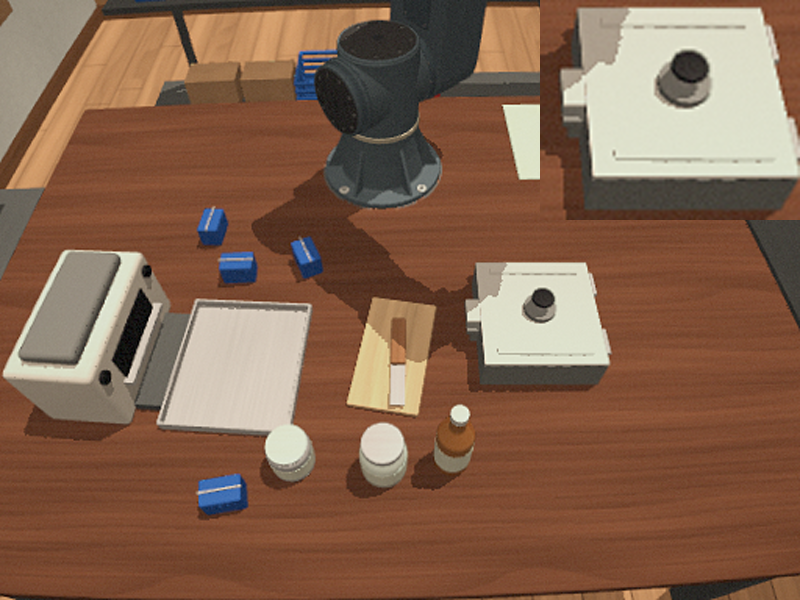

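The final picture shows the lid shut, the plunger up, the tray empty, and the spreader flat on its board about 18 mm from the middle. The jar, bottle, tin and blue bricks are where they were. Handing in.

```bash
python3 -c "
from h import *
print(arm.finish_job(), arm.get_obs()['t'])"
```

```text
the job is handed in; nothing more can be done
the job is handed in; nothing more can be done
```

The job is handed in after about 81 s of the 210 s allowed. I levered the lid up with the spreader blade and swung it upright. The spreader went back on its board, all four bricks went into the box, and I shut the lid. Then I gave the plunger two strokes to its stop and back up.

**Last checks:**
- **Lid:** its edge matches the starting "shut" picture to the pixel.
- **Plunger:** it stands up again. Both strokes stalled at about tool z 93, which is the stop, and each time I raised the tool well clear of the cap.
- **Bricks:** the tray is empty. I saw all four standing in the box before closing it.
- **Spreader:** it lies blade-flat on the board, with its origin about 18–20 mm from the board's centre along the long side.
- **Everything else:** the jar, bottle, tin and blue bricks look untouched.

**What went wrong or disagreed:**
- **Failed grasps:** the first two attempts to grip the spreader closed on nothing. The fingertips behaved as if about 6 mm behind the TCP, not 17 mm ahead as stated, so I set heights by contact instead.
- **Plunger force:** the first stroke briefly read 84 N down, about 89 N in all, at the fingertips. That is under the 120 N wrist limit but more than needed. The second was about 21 N.
- **Lid pressing:** the force sensor read near zero while I pressed the lid shut, so I relied on the camera to confirm it was closed.

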